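# Flip the hex key and tighten the camera stand's clamp screw with its long arm

## Task

The clamp screw on the camera stand has been run in with the hex key's long arm, but the last bit is too stiff for that. Draw the key out, flip it so that its short arm sits fully home in the screw, and press the end of the long arm down, turning the screw clockwise with nothing but the key used this way, until it comes up hard, and no further. Keep the stand where it is, upright, and leave the key sitting in the screw by its short arm with your hand off it.

Things in the scene. Friction and masses are not known exactly. Their poses are not given: they have to be found in the camera images.
- stand: Loose camera stand, 4 kg: steel base 180 x 180 x 14 mm, upright 48 mm tube (top at 270 mm), split clamp whose two ears reach out on the stand's -y side, 80 mm from the tube's axis, and a rod to +y with a camera. Origin: centre of the base's underside, z up. Screw head on its -x side, towards the robot. It slides at a level push of about 20 to 30 N, tips at some 30 N on the key's end.
- screw (a joint): Turn of the clamp screw (rad): about 0 at the start, grows clockwise as seen facing the head, that is as a lever on the stand's -y side goes down. Stiff: about 1.5 N m all the way; it stays where it is left and comes up hard at about 0.4. It gives a little beyond that only when forced: past 0.45 (some 4 N m) it is overtightened.
- socket (a point): Centre of the mouth of the screw head's hexagon socket. Head 33 mm across, 22 mm long, free in front of the ear; socket 17.8 mm across flats, 18 mm deep, at the start flats to both sides, corners up and down. x runs level into the socket (the stand's +x). Lies 47 mm in front of the tube's axis, 58 mm to its -y side, 165 mm up; its frame turns with the screw.
- key: Steel hex key, an L of 17 mm across flats, 0.48 kg, ends chamfered 1.5 mm. Origin: where the axes of its arms meet. Long arm 200 mm along its x, short arm 57 mm along its y; two flats of each arm face along the plane of the L. Starts with the long arm 15 mm deep in the screw, drooping some 10 deg, which binds it, short arm level to the stand's +y. In the socket it has some 4 deg of play either way.
- long_tip (a point): End of the key's long arm, on its axis; axes as the key's.
- short_tip (a point): End of the key's short arm, on its axis; axes as the key's. Fully home it is about 17 mm inside the socket's mouth; the long arm, about level, then stands out to the stand's -y side, its axis about 40 mm in front of the head.
Not all that is in view belongs to the job. What is shaped like the key but blue, orange or white is not meant.

How it is judged:
By the outcome, as a careful person would: the job done as asked, in the order asked, and still so for the second after the job is handed in, with the robot touching nothing.
It also fails if it takes over 64 s, if anything falls off the work surface, if the arm or the gripper's body presses on something with over 40 N, if the wrist force passes 120 N, or if a joint passes its speed limit or range.

## Robot

A 7-joint arm with a two-finger parallel gripper is mounted at the origin on the work surface. World frame = base frame: x ahead of the robot, y to its left, z up, the work surface at z = 0. Lengths are in m, angles in rad, forces in N, time in s.
With the tool pointing down it reaches from about 0.4 to 0.85 m from the base axis. Payload 4.5 kg.
Tool frame: the origin (TCP) lies on the centre line of the jaws, within the pads' length; the fingertips stand 8 mm ahead of it and the grasp point (between the pads) lies 11 mm behind it; z points along the fingers, x is the direction in which the jaws open and shut, and the axes are right-handed (so a half turn about z gives the same grasp; the last joint's range is limited). The gripper opens to 88 mm and grips with 3 to 60 N. Pads are 18 mm wide; open, the fingers measure 123 mm over their backs; the gripper's body (75 mm by 187 mm) begins 45 mm behind the grasp point.
Start: joints at [1.349, 0.689, -0.195, 1.565, 0.157, 0.902, -0.215], TCP at [0.158, -0.605, 0.247] pointing down, gripper open.
Joint ranges: [-3.01, 3.01], [-0.46, 2.08], [-1.47, 1.51], [0.13, 2.56], [-1, 4.14], [0.04, 2.09], [-2.66, 2.66]. Speed limits (rad/s): [2.57, 2.57, 3.14, 3.14, 3.14, 3.14, 3.14].

## Interface

Orientations are given as a unit quaternion [x, y, z, w].
In Python, from plant import get_state, snapshot, finish_job, boxes_of, pinpoint gives the robot as it stands.
- The arm moves only by the shell command python3 -m creep 'ROWS' [FORCE]. ROWS is JSON, a list of rows, each an object with "hand": the finger opening in m, from 0 to 0.0881; "slide": the shift along the tool's x, y, z in m, a list of three; "turn": the turn about the tool's z in degrees. A call has 1 to 5 rows; each row shifts and turns the commanded pose from where the row before left it, along the tool's axes as they then stand; what a row does not reach is not made up. A row lasts 1/8 s, in which the tool goes at most 62.5 mm and 10.7 degrees, less where a joint would pass 70% of its speed; a pose out of reach is approached as far as the arm can. A call is refused whole if a number of a shift passes 0.0625 or a number of a turn 10.7, either way. A call with a gripper value outside its range is refused whole. The fingers move at their own pace and stop on an object; FORCE is the grip in N (left out, the last holds). Time passes only in rows, so rows that do not move let the fingers close. It gives the time, the measured TCP pose, the force and the opening at its end, in the units of the state.
- get_state(): the state, without advancing time (a new reading comes with each control period).
- snapshot(name): name is "side" or "top"; returns a dict with "frame" (384x512x3 uint8, red, green, blue), "depth" (384x512 float32, m along the optical axis (not along the pixel's ray), 0 where there is no reading), "mtx" (3x3 intrinsics, pixels), "camera_from_world" (4x4, takes a point from world to camera coordinates). Camera axes: x right, y down, z forward; pixel columns grow to the right and rows downward; lengths in m; the calibration is good to about 2 mm. A picture is of the moment at which its call begins.
- finish_job(): hands the job in, once; it reports no verdict.
Trained networks look in a picture, given as the dict that the camera call returned (one of the last four; its "shot" number tells which), for a name from the list of things; names that differ only in an ending like _2 or _b are one class to them, and where a whole thing is asked for, a point or a joint stands for the part that bears it (a point fixed in the world has none). Each returns a list of dicts, best first, with "conf" (0 to 1); they miss things now and then, are a little off and sometimes report something else, mostly with a low value. They report only what shows in the picture. A call takes as long as a camera call. They do not tell look-alikes from the thing itself.
- boxes_of(target, picture): "uv" ([column, row] in pixels, amid what is visible of it).
- pinpoint(target, picture): "uv" ([column, row] in pixels: a listed point, or the origin of a listed thing).
The state is a dict: "clock": time; "q": joint angles; "qd": joint speeds; "joint_torque": joint torques, N m; "tool_pos": TCP position; "eef_rot": TCP orientation; "contact_force": force on the tool from outside, world axes, zero at the start; "moment": the same for the moment, N m; "opening": opening from 0.0 (shut) to 1.0 (fully open).
Only numpy, scipy, OpenCV 4.12 (cv2) and the standard library are available. Lean on these libraries where they do the work, as an engineer would, in place of code of your own. Each camera call takes 0.05 s, during which the arm holds its last target.

## Working session

There is one attempt and no reset: what is moved stays moved. The work goes in short steps, Python scripts to look and compute and a shell command to move; the robot and the scene stay as the last step left them, time stands still between calls to the robot, and variables do not carry over. Pictures are saved under pics/ and viewed, and the job is handed in when it is done.

```bash
mkdir -p pics; ls; python3 - <<'E'
from plant import *
import cv2,pickle
s=get_state();print(s)
for n in("side","top"):
    p=snapshot(n);cv2.imwrite(f"pics/{n}0.png",cv2.cvtColor(p["frame"],cv2.COLOR_RGB2BGR))
    pickle.dump(p,open(f"{n}0.pkl","wb"))
    print(n,p["mtx"].tolist(),p["camera_from_world"].tolist())
    for t in("socket","key","long_tip","short_tip","stand"):
        print(t,pinpoint(t,p),boxes_of(t,p) if t in("key","stand") else "")
E
```

```text
pics
{'clock': 0.0, 'q': array([ 1.34879438,  0.69001354, -0.19450097,  1.56635255,  0.15726415,
        0.90249346, -0.21509374]), 'qd': array([-0.00010001, -0.00044834,  0.00172302, -0.00012454, -0.00023368,
       -0.00093555, -0.00057411]), 'joint_torque': array([ 2.44241892e-04, -5.27557361e+01, -1.26694310e+00, -1.53426504e+01,
       -5.27243502e-02,  6.55528042e-03,  1.74048964e-04]), 'tool_pos': array([ 0.15793398, -0.60406767,  0.24588897]), 'eef_rot': array([ 7.91542083e-01, -6.11113940e-01, -7.77378610e-04, -5.28449651e-04]), 'contact_force': array([-0.16821   , -0.24784619, -0.02569948]), 'moment': array([-0.02187733,  0.01285274,  0.05233874]), 'opening': 0.9998190391293503}
side [[356.0618787520696, 0.0, 248.21724907654968], [0.0, 356.0618787520696, 190.72091651078952], [0.0, 0.0, 1.0]] [[-0.7791924831460829, -0.6267078671129981, -0.009814453999991455, 0.37425250805648075], [-0.4380446361191885, 0.5556915410326901, -0.7066284794656397, 0.31254082918565596], [0.4483034362748617, -0.5463004306454379, -0.707516691323081, 0.8519556423827002], [0.0, 0.0, 0.0, 1.0]]
socket [
[... 1151 characters left out ...]
 256.5], 'conf': 0.88}, {'uv': [137.3, 149.2], 'conf': 0.81}, {'uv': [243.9, 210.4], 'conf': 0.75}, {'uv': [376.4, 288.8], 'conf': 0.68}] [{'uv': [358.1, 309.3], 'conf': 0.93}, {'uv': [255.8, 181.3], 'conf': 0.91}, {'uv': [177.6, 262.1], 'conf': 0.86}, {'uv': [121.3, 172.0], 'conf': 0.59}]
long_tip [{'uv': [93.7, 202.0], 'conf': 0.89}, {'uv': [126.4, 267.4], 'conf': 0.85}, {'uv': [325.1, 349.8], 'conf': 0.81}, {'uv': [270.1, 127.9], 'conf': 0.56}] 
short_tip [{'uv': [202.0, 282.8], 'conf': 0.94}, {'uv': [394.3, 299.8], 'conf': 0.94}, {'uv': [221.8, 203.6], 'conf': 0.77}, {'uv': [158.2, 161.4], 'conf': 0.59}] 
stand [{'uv': [247.7, 128.2], 'conf': 0.67}] [{'uv': [241.3, 113.0], 'conf': 0.64}]
```

View pics/side0.png

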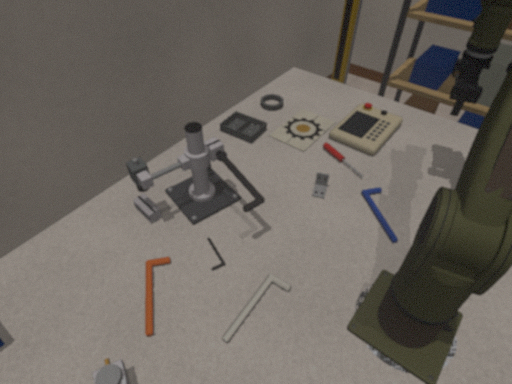

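View pics/top0.png

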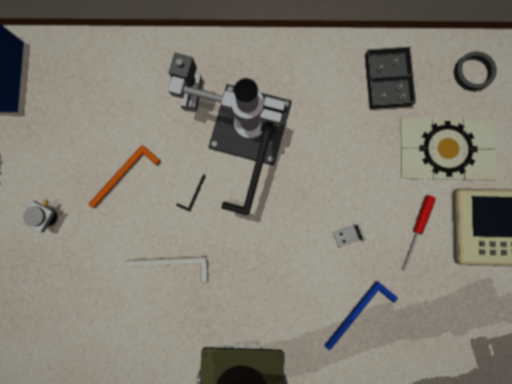

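```bash
cat > h.py <<'E'
import numpy as np,cv2,pickle
def load(n): return pickle.load(open(n,'rb'))
def depth_pts(p):
    K=p["mtx"];T=p["camera_from_world"];d=p["depth"]
    v,u=np.mgrid[:384,:512]
    c=np.stack([(u-K[0,2])/K[0,0]*d,(v-K[1,2])/K[1,1]*d,d],-1)
    return (c-T[:3,3])@T[:3,:3]
def ray(p,uv):
    K=p["mtx"];T=p["camera_from_world"];R=T[:3,:3]
    d=np.array([(uv[0]-K[0,2])/K[0,0],(uv[1]-K[1,2])/K[1,1],1])
    return -R.T@T[:3,3],R.T@d
def at_z(p,uv,z):
    o,d=ray(p,uv);return o+d*(z-o[2])/d[2]
def tri(ps,uvs):
    A=np.zeros((3,3));b=np.zeros(3);D=[]
    for p,uv in zip(ps,uvs):
        o,d=ray(p,uv);d=d/np.linalg.norm(d);M=np.eye(3)-np.outer(d,d);A+=M;b+=M@o;D.append((o,M))
    x=np.linalg.solve(A,b);return x,[np.linalg.norm(M@(x-o)) for o,M in D]
def proj(p,X):
    c=p["camera_from_world"]@np.append(X,1);q=p["mtx"]@c[:3];return q[:2]/q[2]
def crop(p,x0,y0,x1,y1,s,name):
    im=cv2.cvtColor(p["frame"],cv2.COLOR_RGB2BGR)[y0:y1,x0:x1]
    im=cv2.convertScaleAbs(im,alpha=1.8)
    cv2.imwrite(name,cv2.resize(im,None,fx=s,fy=s,interpolation=cv2.INTER_CUBIC))
E
python3 - <<'E'
from h import *
s=load('side0.pkl');t=load('top0.pkl')
crop(t,160,40,310,230,3,'pics/t0c.png');crop(s,120,110,280,250,4,'pics/s0c.png')
print("keyO",tri([t,s],[(243.9,210.4),(260.8,199.4)]))
P=depth_pts(t)
print("table z",np.median(P[230:250,20:100,2]))
m=(P[...,2]>.255)&(P[...,2]<.285);m[:,:200]=0;print("tube top",m.sum(),np.median(P[m],0),P[m].mean(0),P[m].min(0),P[m].max(0))
m=(P[...,2]>.009)&(P[...,2]<.019);m[:85]=0;m[170:]=0;m[:,:200]=0;m[:,300:]=0
pts=P[m];print(m.sum());r=cv2.minAreaRect(pts[:,:2].astype(np.float32));print(r)
E
```

```text
keyO (array([ 0.44036042, -0.00429003,  0.13313368]), [np.float64(0.0013367572469464757), np.float64(0.0013367572469464616)])
table z 0.0014370936240757676
tube top 500 [ 0.67176135 -0.00808731  0.27114569] [ 0.67211661 -0.00777062  0.27042272] [ 0.65006934 -0.03039864  0.25545151] [0.69877805 0.01572222 0.27539859]
2052
((0.6816742420196533, 0.02356491982936859), (0.24511688947677612, 0.18071913719177246), 76.13504791259766)
```

View pics/t0c.png

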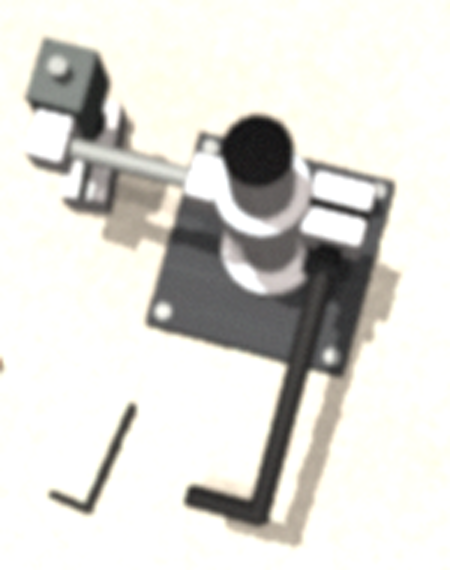

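View pics/s0c.png

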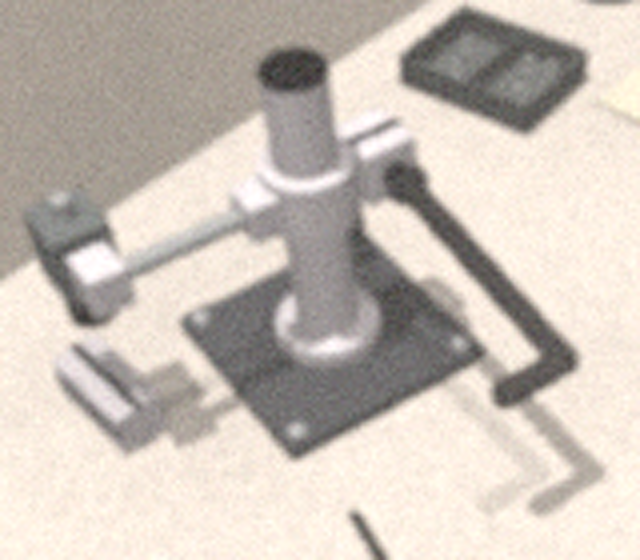

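```bash
python3 - <<'E'
from h import *
s=load('side0.pkl');t=load('top0.pkl')
C=np.array([at_z(t,c,.014)[:2] for c in [(226.7,84.3),(291,101),(273.3,165),(209.3,147.7)]])
print(C,C.mean(0))
for i in range(4):
    e=C[(i+1)%4]-C[i];print(np.linalg.norm(e),np.degrees(np.arctan2(e[1],e[0])))
# dark key pixels in both cams -> depth pts
for p,nm in((t,'top'),(s,'side')):
    P=depth_pts(p);g=p["frame"].max(-1)
    for th in (-13.9,):
        a=np.radians(th);ex=np.array([np.cos(a),np.sin(a)]);ey=np.array([-ex[1],ex[0]])
        o=np.array([.672,-.008]);x=(P[...,:2]-o)@ex;y=(P[...,:2]-o)@ey
        m=(x>-.215)&(x<-.09)&(abs(y+.058)<.03)&(P[...,2]>.1)&(P[...,2]<.19)
        q=np.c_[x[m],y[m],P[...,2][m]];print(nm,m.sum())
        for lo in np.arange(-.215,-.09,.025):
            k=q[(q[:,0]>lo)&(q[:,0]<lo+.025)];print(lo,len(k),k.mean(0) if len(k) else'',np.percentile(k[:,1],[3,97]),np.percentile(k[:,2],[3,97]))
E
```

```text
[[ 0.78044095  0.05613051]
 [ 0.73717855 -0.11464255]
 [ 0.56617374 -0.07110796]
 [ 0.60885404  0.09674128]] [ 0.67316182 -0.00821968]
0.17616773931385304 -104.21581952487803
0.17645935221533443 165.71698952499506
0.17319058070152385 75.73331922999535
0.17632725377340366 -13.315603638784818
top 445
-0.215 89 [-0.20262036 -0.05649706  0.14572555] [-0.06444416 -0.04818601] [0.14051189 0.15164541]
-0.19 87 [-0.17737509 -0.05670986  0.1501129 ] [-0.06446174 -0.04851616] [0.14547898 0.15417923]
-0.165 88 [-0.15257943 -0.0567194   0.15422704] [-0.06469524 -0.04845521] [0.14969326 0.15954385]
-0.14 89 [-0.127634   -0.05677857  0.15853275] [-0.06475245 -0.04862675] [0.15422732 0.16359962]
-0.11500000000000002 92 [-0.1023489  -0.05690452  0.16311062] [-0.06499764 -0.04882059] [0.15752601 0.16792766]
side 287
-0.215 63 [-0.20282623 -0.05154855  0.14153726] [-0.06245672 -0.04505391] [0.13185354 0.14717371]
-0.19 59 [-0.17722433 -0.05102631  0.1454762 ] [-0.06128443 -0.04553357] [0.13554945 0.15140199]
-0.165 57 [-0.15247895 -0.05150502  0.15013156] [-0.06152487 -0.04483728] [0.14055796 0.15514315]
-0.14 54 [-0.12744345 -0.05165789  0.15422084] [-0.06122022 -0.0453094 ] [0.14559581 0.15950389]
-0.11500000000000002 54 [-0.10269988 -0.05129175  0.15811524] [-0.06098724 -0.04527749] [0.14729508 0.16292052]
```

```bash
cat >> h.py <<'E'
O=np.array([.673,-.0082]);YAW=np.radians(-14.0)
ex=np.array([np.cos(YAW),np.sin(YAW)]);ey=np.array([-ex[1],ex[0]])
def s2w(x,y): return O+x*ex+y*ey
def w2s(p): d=np.asarray(p)[:2]-O; return np.array([d@ex,d@ey])
from scipy.spatial.transform import Rotation as Rn
def tool(st):
    R=Rn.from_quat(st["eef_rot"]).as_matrix();return R,np.degrees(np.arctan2(R[1,0],R[0,0]))
def rep():
    from plant import get_state
    st=get_state();R,a=tool(st)
    print("t %.2f tcp"%st["clock"],st["tool_pos"].round(4),"stand",w2s(st["tool_pos"]).round(4),"xaz %.2f"%a,"tilt",(R[:,2]).round(4),"F",st["contact_force"].round(2),"M",st["moment"].round(2),"op %.4f"%(st["opening"]*.0881),"q",st["q"].round(2))
    return st,R
E
python3 - <<'E'
from h import *
st,R=rep()
g=np.r_[s2w(-.152,-.058),.25];print(g, R.T@(g-st["tool_pos"]))
E
```

```text
t 0.80 tcp [ 0.1581 -0.6047  0.2468] stand [-0.3553 -0.7033] xaz -75.35 tilt [ 0.e+00 -1.e-04 -1.e+00] F [0.17 0.48 0.18] M [ 0.02  0.02 -0.04] op 0.0878 q [ 1.35  0.69 -0.19  1.57  0.16  0.9  -0.22]
[ 0.51148358 -0.02770502  0.25      ] [-0.46882375 -0.48781951 -0.00327306]
```

```bash
python3 -m creep '[{"slide":[-0.0426,-0.0443,-0.005],"turn":0},{"slide":[-0.0426,-0.0443,0]},{"slide":[-0.0426,-0.0443,0]},{"slide":[-0.0426,-0.0443,0]},{"slide":[-0.0426,-0.0443,0]}]'; python3 -m creep '[{"slide":[-0.0426,-0.0443,0]},{"slide":[-0.0426,-0.0443,0]},{"slide":[-0.0426,-0.0443,0]},{"slide":[-0.0426,-0.0443,0]},{"slide":[-0.0426,-0.0443,0]}]'; python3 -c "
from h import *
rep()"
```

```text
t 0.80 tcp [ 0.1581 -0.6047  0.2468] stand [-0.3553 -0.7033] xaz -75.35 tilt [ 0.e+00 -1.e-04 -1.e+00] F [0.17 0.48 0.18] M [ 0.02  0.02 -0.04] op 0.0878 q [ 1.35  0.69 -0.19  1.57  0.16  0.9  -0.22]$[0]: bad value
$[0]: bad value
```

```bash
python3 -m creep '[{"hand":0.088,"slide":[-0.0426,-0.0443,-0.005],"turn":0},{"hand":0.088,"slide":[-0.0426,-0.0443,0],"turn":0},{"hand":0.088,"slide":[-0.0426,-0.0443,0],"turn":0},{"hand":0.088,"slide":[-0.0426,-0.0443,0],"turn":0},{"hand":0.088,"slide":[-0.0426,-0.0443,0],"turn":0}]'; python3 -c "
from h import *
rep()"
```

```text
clock: 1.42
tool_pos: [0.3196, -0.341, 0.252]
eef_rot: [0.791, -0.611, 0.001, -0.0]
contact_force: [1.1, 0.1, -0.5]
opening: 1.002
t 1.43 tcp [ 0.3196 -0.341   0.252 ] stand [-0.2623 -0.4084] xaz -75.35 tilt [ 1.1e-03 -7.0e-04 -1.0e+00] F [ 1.07  0.09 -0.47] M [-0.01 -0.13 -0.08] op 0.0883 q [ 0.84  0.48 -0.18  2.02  0.14  0.65 -0.74]
```

```bash
python3 -m creep '[{"hand":0.088,"slide":[-0.0426,-0.0443,0],"turn":0},{"hand":0.088,"slide":[-0.0426,-0.0443,0],"turn":0},{"hand":0.088,"slide":[-0.0426,-0.0443,0],"turn":0},{"hand":0.088,"slide":[0,0,0],"turn":-10.7},{"hand":0.088,"slide":[0,0,0],"turn":-10.7}]'; for i in 1 2; do python3 -m creep '[{"hand":0.088,"slide":[0,0,0],"turn":-10.7},{"hand":0.088,"slide":[0,0,0],"turn":-10.7},{"hand":0.088,"slide":[0,0,0],"turn":-10.7},{"hand":0.088,"slide":[0,0,0],"turn":-10.7},{"hand":0.088,"slide":[0,0,0],"turn":-10.7}]'; done;python3 - <<'E'
from h import *
st,R=rep()
g=np.r_[s2w(-.152,-.058),.25];print(g, R.T@(g-st["tool_pos"]))
E
```

```text
clock: 2.05
tool_pos: [0.4157, -0.1839, 0.2519]
eef_rot: [0.893, -0.449, 0.0, 0.0]
contact_force: [-0.7, -0.5, -0.3]
opening: 1.0
clock: 2.68
tool_pos: [0.4149, -0.1854, 0.2519]
eef_rot: [1.0, -0.001, 0.0, 0.0]
contact_force: [0.0, 0.3, 0.4]
opening: 0.997
clock: 3.3
tool_pos: [0.4149, -0.1855, 0.2519]
eef_rot: [0.893, 0.449, 0.0, 0.0]
contact_force: [-0.1, -0.1, -0.5]
opening: 1.001
t 3.30 tcp [ 0.4149 -0.1855  0.2519] stand [-0.2076 -0.2345] xaz 53.39 tilt [ 4.e-04 -5.e-04 -1.e+00] F [-0.13 -0.11 -0.53] M [ 0.01 -0.17  0.02] op 0.0882 q [ 0.85  0.57 -0.83  2.03  0.59  0.79  0.6 ]
[ 0.51148358 -0.02770502  0.25      ] [ 0.18426619 -0.01657545  0.00184393]
```

```bash
python3 -m creep '[{"hand":0.088,"slide":[0,0,0],"turn":-10.7},{"hand":0.088,"slide":[0,0,0],"turn":-10.7},{"hand":0.06,"slide":[0,0,0],"turn":-1.2},{"hand":0.06,"slide":[0.059,0.0185,0],"turn":0},{"hand":0.06,"slide":[0.059,0.0185,0],"turn":0}]'; python3 -m creep '[{"hand":0.06,"slide":[0.0585,0.0186,0],"turn":0},{"hand":0.06,"slide":[0,0,0.04],"turn":0},{"hand":0.06,"slide":[0,0,0],"turn":0}]';python3 - <<'E'
from h import *
from plant import *
st,R=rep()
t=snapshot("top");s=snapshot("side")
crop(t,190,60,310,230,3.5,'pics/t1c.png');crop(s,180,80,320,250,3.5,'pics/s1c.png')
E
```

```text
clock: 3.92
tool_pos: [0.4807, -0.08, 0.2518]
eef_rot: [0.792, 0.611, -0.0, 0.0]
contact_force: [0.7, -0.0, 0.4]
opening: 0.689
clock: 4.3
tool_pos: [0.5107, -0.0283, 0.2099]
eef_rot: [0.79, 0.613, -0.003, -0.001]
contact_force: [-0.6, -1.0, 1.2]
opening: 0.682
t 4.30 tcp [ 0.5107 -0.0283  0.2099] stand [-0.1527 -0.0587] xaz 75.61 tilt [-0.0054 -0.0014 -1.    ] F [-0.58 -1.    1.21] M [ 0.05 -0.13  0.05] op 0.0601 q [ 0.46  0.72 -0.84  1.92  0.72  0.84  0.56]
```

View pics/s1c.png

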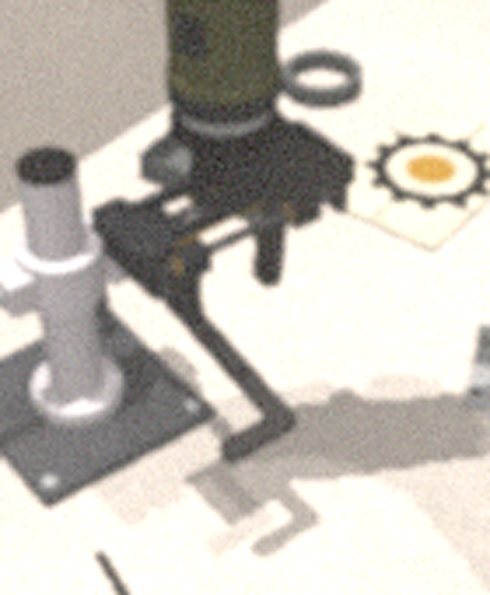

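View pics/t1c.png

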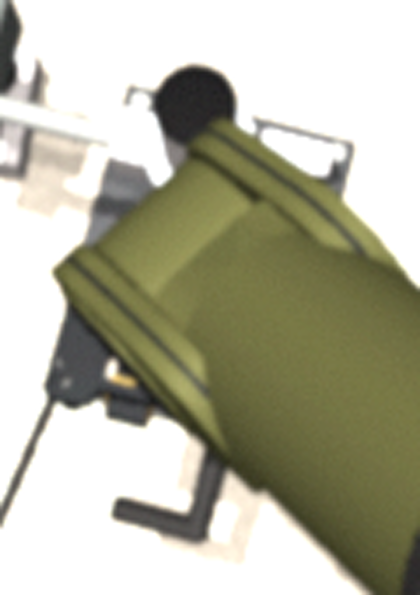

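```bash
python3 -m creep '[{"hand":0.06,"slide":[0,0,0.05],"turn":0},{"hand":0.06,"slide":[0,0,0.025],"turn":0},{"hand":0.06,"slide":[0,0,0],"turn":0}]';python3 - <<'E'
from h import *
from plant import *
st,R=rep()
s=snapshot("side")
crop(s,180,80,320,250,3.5,'pics/s2c.png')
E
```

```text
clock: 4.78
tool_pos: [0.512, -0.0292, 0.1367]
eef_rot: [0.791, 0.612, -0.001, -0.0]
contact_force: [0.0, 0.3, 1.0]
opening: 0.679
t 4.78 tcp [ 0.512  -0.0292  0.1367] stand [-0.1512 -0.0594] xaz 75.52 tilt [-1.3e-03 -8.0e-04 -1.0e+00] F [0.01 0.28 0.96] M [ 0.05 -0.15  0.03] op 0.0598 q [ 0.4   0.82 -0.73  1.98  0.87  0.69  0.43]
```

View pics/s2c.png

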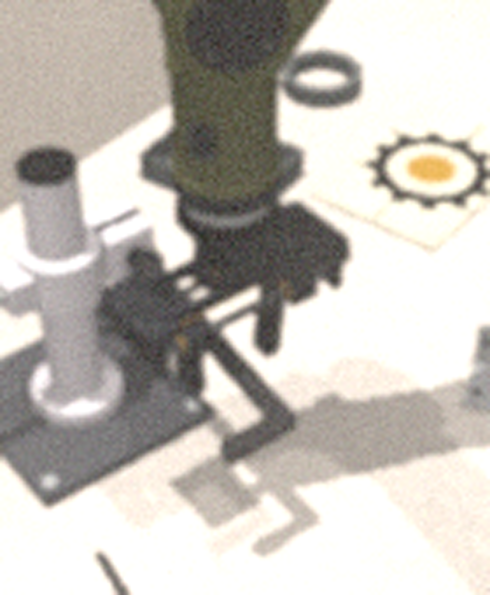

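```bash
python3 -m creep '[{"hand":0.03,"slide":[0.002,0,0],"turn":-0.5},{"hand":0.01,"slide":[0,0,0],"turn":0},{"hand":0.01,"slide":[0,0,0],"turn":0},{"hand":0.01,"slide":[0,0,0],"turn":0}]' 12;python3 -c "
from h import *
rep()";  python3 -m creep '[{"hand":0.01,"slide":[0,0,0],"turn":0},{"hand":0.01,"slide":[0,0,0],"turn":0}]' 12;python3 -c "
from h import *
rep()"
```

```text
clock: 5.32
tool_pos: [0.513, -0.0262, 0.137]
eef_rot: [0.787, 0.617, 0.0, 0.0]
contact_force: [0.2, 0.1, -0.2]
opening: 0.252
t 5.33 tcp [ 0.513  -0.0262  0.137 ] stand [-0.1509 -0.0561] xaz 76.15 tilt [ 4.e-04 -2.e-04 -1.e+00] F [ 0.17  0.11 -0.23] M [ 0.04 -0.13  0.02] op 0.0222 q [ 0.4   0.82 -0.74  1.98  0.87  0.69  0.43]
clock: 5.58
tool_pos: [0.513, -0.0258, 0.1367]
eef_rot: [0.787, 0.617, 0.0, -0.0]
contact_force: [0.6, 1.4, 0.2]
opening: 0.19
t 5.58 tcp [ 0.513  -0.0258  0.1367] stand [-0.151  -0.0558] xaz 76.17 tilt [ 3.e-04  4.e-04 -1.e+00] F [0.58 1.36 0.25] M [ 0.17 -0.2   0.  ] op 0.0167 q [ 0.4   0.82 -0.74  1.98  0.87  0.69  0.43]
```

```bash
python3 -m creep '[{"hand":0.01,"slide":[0,-0.0006,-0.005],"turn":0},{"hand":0.01,"slide":[0,-0.0005,-0.005],"turn":0},{"hand":0.01,"slide":[0,0,0],"turn":0}]' 12;python3 -c "
from h import *
rep()";  python3 -m creep '[{"hand":0.01,"slide":[0,-0.0003,-0.005],"turn":0},{"hand":0.01,"slide":[0,0,0],"turn":0}]' 12;python3 -c "
from h import *
rep()"
```

```text
clock: 5.95
tool_pos: [0.5112, -0.0261, 0.1467]
eef_rot: [0.787, 0.617, -0.001, -0.0]
contact_force: [0.5, 1.0, -5.2]
opening: 0.189
t 5.95 tcp [ 0.5112 -0.0261  0.1467] stand [-0.1527 -0.0565] xaz 76.15 tilt [-1.e-03 -5.e-04 -1.e+00] F [ 0.54  1.02 -5.2 ] M [ 0.18 -0.13  0.07] op 0.0166 q [ 0.4   0.8  -0.75  1.98  0.85  0.71  0.45]
clock: 6.2
tool_pos: [0.5112, -0.026, 0.1519]
eef_rot: [0.787, 0.617, -0.0, 0.0]
contact_force: [-0.5, -0.1, -5.2]
opening: 0.191
t 6.20 tcp [ 0.5112 -0.026   0.1519] stand [-0.1527 -0.0564] xaz 76.15 tilt [-4.e-04 -4.e-04 -1.e+00] F [-0.49 -0.14 -5.2 ] M [ 0.1  -0.02  0.01] op 0.0169 q [ 0.41  0.79 -0.76  1.98  0.84  0.72  0.46]
```

```bash
cat >> h.py <<'E'
def keyfit(p,lo=-.235,hi=-.17,zr=(.1,.2),yc=-.057):
    P=depth_pts(p);d=P[...,:2]-O;x=d@ex;y=d@ey
    m=(x>lo)&(x<hi)&(abs(y-yc)<.02)&(P[...,2]>zr[0])&(P[...,2]<zr[1])&(p["frame"].max(-1)<110)
    q=np.c_[x[m],y[m],P[...,2][m]]
    f=np.polyfit(q[:,0],q[:,2],1);g=np.polyfit(q[:,0],q[:,1],1)
    return m.sum(),q.mean(0).round(4),"pitch %.2f yaw %.2f"%(np.degrees(np.arctan(f[0])),np.degrees(np.arctan(g[0])))
E
python3 - <<'E'
from h import *
from plant import *
s0=load('side0.pkl');t0=load('top0.pkl')
print('ref top',keyfit(t0,-.218,-.187),'ref side',keyfit(s0,-.218,-.187))
t=snapshot("top");s=snapshot("side")
print(keyfit(t,-.218,-.187),keyfit(s,-.218,-.187))
for p in (t,s): print([ (k,pinpoint(k,p)) for k in("key","short_tip")])
crop(s,180,80,320,250,3.5,'pics/s3c.png');crop(t,190,60,310,230,3.5,'pics/t3c.png')
pickle.dump(s,open('s3.pkl','wb'));pickle.dump(t,open('t3.pkl','wb'))
E
```

```text
ref top (np.int64(109), array([-0.2027, -0.0569,  0.1458]), 'pitch 12.52 yaw -1.18') ref side (np.int64(73), array([-0.2023, -0.0511,  0.1417]), 'pitch 9.99 yaw -2.13')
(np.int64(106), array([-0.2023, -0.0587,  0.1674]), 'pitch 1.22 yaw -0.84') (np.int64(67), array([-0.2029, -0.0532,  0.1622]), 'pitch 3.96 yaw 2.50')
[('key', [{'uv': [203.5, 256.7], 'conf': 0.75}, {'uv': [137.9, 150.6], 'conf': 0.57}, {'uv': [244.7, 211.7], 'conf': 0.55}]), ('short_tip', [{'uv': [202.0, 280.6], 'conf': 0.9}, {'uv': [224.6, 203.6], 'conf': 0.85}, {'uv': [159.1, 163.3], 'conf': 0.75}])]
[('key', [{'uv': [269.9, 275.0], 'conf': 0.77}, {'uv': [362.1, 195.6], 'conf': 0.76}, {'uv': [263.5, 194.9], 'conf': 0.59}, {'uv': [148.0, 261.9], 'conf': 0.56}]), ('short_tip', [{'uv': [293.5, 288.1], 'conf': 0.91}, {'uv': [169.1, 257.9], 'conf': 0.91}, {'uv': [246.8, 202.6], 'conf': 0.89}, {'uv': [380.2, 187.7], 'conf': 0.65}])]
```

View pics/s3c.png

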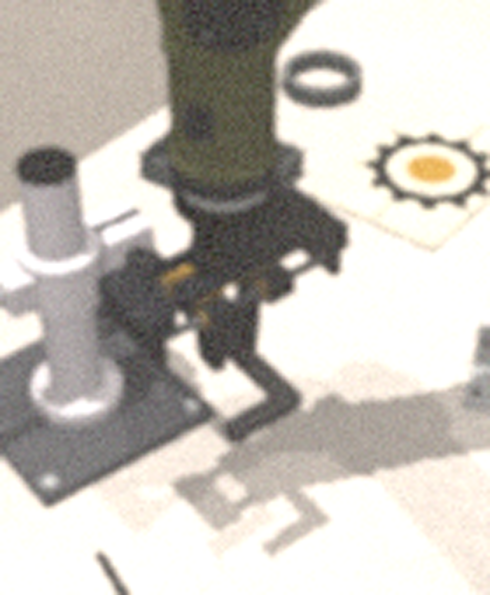

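```bash
python3 -m creep '[{"hand":0.01,"slide":[0,0,-0.004],"turn":0},{"hand":0.01,"slide":[0,0,0],"turn":0}]' 12;python3 - <<'E'
from h import *
from plant import *
rep()
t=snapshot("top");s=snapshot("side")
print(keyfit(t,-.218,-.187),keyfit(s,-.218,-.187))
print(pinpoint("key",t)[:4],pinpoint("key",s)[:4])
rep()
E
```

```text
clock: 6.75
tool_pos: [0.5117, -0.0258, 0.156]
eef_rot: [0.787, 0.617, 0.0, 0.0]
contact_force: [-0.1, 0.2, -4.8]
opening: 0.192
t 6.75 tcp [ 0.5117 -0.0258  0.156 ] stand [-0.1523 -0.0561] xaz 76.15 tilt [ 5.e-04 -0.e+00 -1.e+00] F [-0.14  0.18 -4.82] M [ 0.05 -0.03  0.08] op 0.0169 q [ 0.41  0.79 -0.77  1.97  0.83  0.73  0.46]
(np.int64(108), array([-0.2022, -0.0583,  0.1734]), 'pitch -0.80 yaw -0.94') (np.int64(65), array([-0.2022, -0.0527,  0.1678]), 'pitch -0.64 yaw 1.87')
[{'uv': [247.5, 213.1], 'conf': 0.84}, {'uv': [204.9, 259.3], 'conf': 0.83}, {'uv': [139.0, 150.6], 'conf': 0.65}] [{'uv': [363.3, 193.1], 'conf': 0.92}, {'uv': [147.2, 263.5], 'conf': 0.85}, {'uv': [265.0, 190.9], 'conf': 0.76}, {'uv': [269.6, 275.5], 'conf': 0.75}]
t 6.95 tcp [ 0.5117 -0.0258  0.1558] stand [-0.1523 -0.0561] xaz 76.16 tilt [ 4.e-04 -1.e-04 -1.e+00] F [-0.02  1.33 -4.5 ] M [ 0.12 -0.13  0.03] op 0.0165 q [ 0.41  0.79 -0.77  1.97  0.83  0.73  0.46]
```

```bash
python3 -m creep '[{"hand":0.005,"slide":[0,0,0],"turn":0},{"hand":0.005,"slide":[0,0,0],"turn":0},{"hand":0.005,"slide":[0,-0.003,0],"turn":0}]' 45;python3 -c "
from h import *
rep()"; python3 -m creep '[{"hand":0.005,"slide":[0,-0.003,0],"turn":0},{"hand":0.005,"slide":[0,-0.003,0],"turn":0}]';python3 -c "
from h import *
rep()"
```

```text
clock: 7.32
tool_pos: [0.5089, -0.0251, 0.1557]
eef_rot: [0.787, 0.617, 0.0, 0.0]
contact_force: [0.8, -0.3, -4.6]
opening: 0.185
t 7.33 tcp [ 0.5089 -0.0251  0.1557] stand [-0.1551 -0.0561] xaz 76.14 tilt [ 7.e-04  1.e-04 -1.e+00] F [ 0.77 -0.31 -4.57] M [ 0.06 -0.19  0.06] op 0.0163 q [ 0.41  0.79 -0.76  1.98  0.83  0.72  0.46]
clock: 7.58
tool_pos: [0.5025, -0.0236, 0.1557]
eef_rot: [0.787, 0.617, -0.0, 0.0]
contact_force: [0.1, -0.5, -5.3]
opening: 0.186
t 7.58 tcp [ 0.5025 -0.0236  0.1557] stand [-0.1617 -0.0562] xaz 76.17 tilt [ 0.e+00 -1.e-04 -1.e+00] F [ 0.08 -0.46 -5.32] M [-0.02 -0.19 -0.01] op 0.0164 q [ 0.41  0.78 -0.76  2.    0.84  0.71  0.44]
```

```bash
python3 -m creep '[{"hand":0.005,"slide":[0,-0.006,0],"turn":0},{"hand":0.005,"slide":[0,-0.012,0],"turn":0},{"hand":0.005,"slide":[0,-0.02,0],"turn":0},{"hand":0.005,"slide":[0,-0.02,0],"turn":0},{"hand":0.005,"slide":[0,0,0],"turn":0}]';python3 - <<'E'
from h import *
from plant import *
rep()
t=snapshot("top");s=snapshot("side")
print(keyfit(t,-.275,-.245),keyfit(s,-.275,-.245))
print(pinpoint("key",t),pinpoint("key",s));print(pinpoint("socket",t),pinpoint("socket",s));print(pinpoint("long_tip",t),pinpoint("long_tip",s))
crop(s,180,80,320,250,3.5,'pics/s4c.png');crop(t,190,60,310,250,3,'pics/t4c.png')
pickle.dump(s,open('s4.pkl','wb'));pickle.dump(t,open('t4.pkl','wb'))
E
```

```text
clock: 8.2
tool_pos: [0.4443, -0.0096, 0.1559]
eef_rot: [0.786, 0.618, -0.001, -0.0]
contact_force: [0.1, 0.6, -4.6]
opening: 0.188
t 8.20 tcp [ 0.4443 -0.0096  0.1559] stand [-0.2216 -0.0567] xaz 76.30 tilt [-0.002  -0.0011 -1.    ] F [ 0.14  0.55 -4.62] M [ 0.01 -0.14 -0.02] op 0.0165 q [ 0.37  0.72 -0.73  2.16  0.9   0.6   0.3 ]Traceback (most recent call last):
  File "<stdin>", line 5, in <module>
  File "h.py", line 41, in keyfit
    f=np.polyfit(q[:,0],q[:,2],1);g=np.polyfit(q[:,0],q[:,1],1)
    raise TypeError("expected non-empty vector for x")
TypeError: expected non-empty vector for x
```

```bash
python3 -m creep '[{"hand":0.005,"slide":[0,0,0],"turn":10},{"hand":0.005,"slide":[0,0,0],"turn":10},{"hand":0.005,"slide":[0,0,0],"turn":10},{"hand":0.005,"slide":[0,0,0],"turn":10},{"hand":0.005,"slide":[0,0,0],"turn":10}]';python3 -m creep '[{"hand":0.005,"slide":[0,0,0],"turn":10},{"hand":0.005,"slide":[0,0,0],"turn":10},{"hand":0.005,"slide":[0,0,0],"turn":10},{"hand":0.005,"slide":[0,0,0],"turn":10},{"hand":0.005,"slide":[0,0,0],"turn":0.2}]';python3 - <<'E'
from h import *
from plant import *
rep()
t=snapshot("top");s=snapshot("side")
crop(s,180,80,380,250,3.5,'pics/s4c.png');crop(t,190,60,350,250,3,'pics/t4c.png')
pickle.dump(s,open('s4.pkl','wb'));pickle.dump(t,open('t4.pkl','wb'))
for k in("key","socket","long_tip","short_tip"):print(k,pinpoint(k,t),pinpoint(k,s))
E
```

```text
clock: 8.93
tool_pos: [0.4476, -0.0097, 0.1558]
eef_rot: [0.975, 0.223, 0.001, -0.0]
contact_force: [-0.6, 0.9, -4.2]
opening: 0.183
clock: 9.55
tool_pos: [0.4474, -0.0095, 0.1558]
eef_rot: [0.993, -0.121, 0.001, -0.0]
contact_force: [-0.0, 0.8, -4.6]
opening: 0.18
t 9.55 tcp [ 0.4474 -0.0095  0.1558] stand [-0.2186 -0.0558] xaz -13.94 tilt [ 0.0013 -0.     -1.    ] F [-0.02  0.83 -4.57] M [-0.03 -0.04 -0.05] op 0.0159 q [ 0.11  0.64 -0.3   2.17  0.49  0.39 -0.84]
key [{'uv': [202.2, 253.7], 'conf': 0.86}, {'uv': [137.7, 151.6], 'conf': 0.76}, {'uv': [377.3, 289.6], 'conf': 0.64}] [{'uv': [238.2, 203.5], 'conf': 0.95}, {'uv': [151.0, 263.6], 'conf': 0.62}, {'uv': [271.6, 277.1], 'conf': 0.61}, {'uv': [363.3, 194.7], 'conf': 0.61}, {'uv': [204.7, 194.5], 'conf': 0.31}, {'uv': [222.6, 159.0], 'conf': 0.17}]
socket [{'uv': [269.9, 131.0], 'conf': 0.46}, {'uv': [250.2, 126.3], 'conf': 0.29}] [{'uv': [224.7, 158.7], 'conf': 0.43}]
long_tip [{'uv': [127.6, 265.9], 'conf': 0.77}] [{'uv': [147.4, 336.1], 'conf': 0.92}, {'uv': [294.7, 168.7], 'conf': 0.88}, {'uv': [222.9, 342.1], 'conf': 0.69}, {'uv': [394.3, 240.6], 'conf': 0.57}]
short_tip [{'uv': [159.3, 160.9], 'conf': 0.89}, {'uv': [397.6, 301.6], 'conf': 0.68}] [{'uv': [225.1, 194.5], 'conf': 0.93}, {'uv': [289.9, 288.7], 'conf': 0.9}, {'uv': [168.1, 258.5], 'conf': 0.77}, {'uv': [382.1, 188.4], 'conf': 0.6}]
```

View pics/s4c.png

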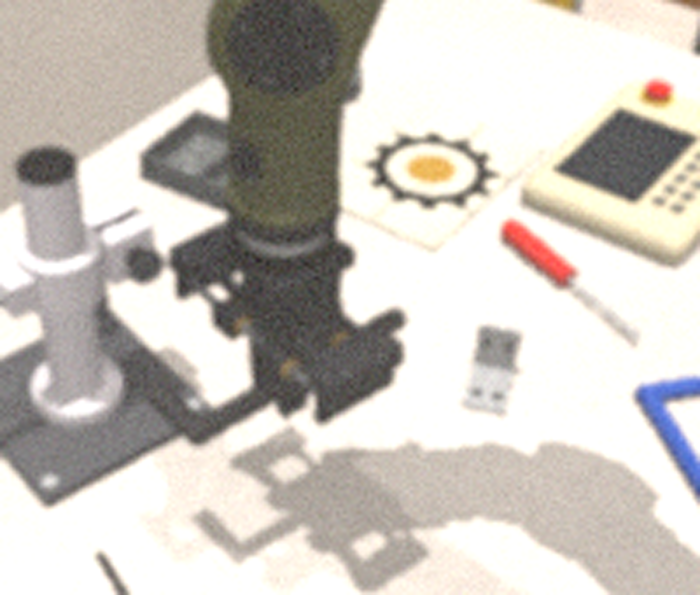

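View pics/t4c.png

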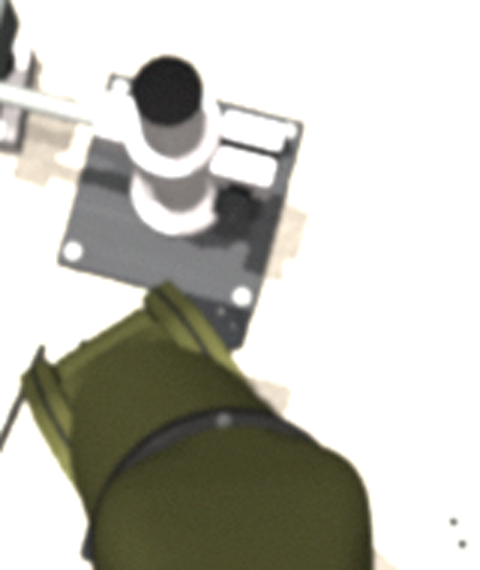

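```bash
python3 - <<'E'
from h import *
s=load('s4.pkl')
for n,uv in(("O",(238.2,203.5)),("short",(225.1,194.5)),("long",(294.7,168.7)),("socket",(224.7,158.7)),("headcrop",(221.4,155.7))):
    w=at_z(s,uv,.1655 if n not in("socket","headcrop") else .165);print(n,w,w2s(w))
print("expected socket uv",proj(s,np.r_[s2w(-.047,-.058),.165]))
P=depth_pts(s);d=P[...,:2]-O;x=d@ex;y=d@ey
for a,b in((.0,.02),(.02,.04)):
  for ylo in (0,):
    m=(abs(x+.218)<.025)&(y>-.01+0)&(y<.03)&(P[...,2]>.12)&(P[...,2]<.2)
q=np.c_[x[m],y[m],P[...,2][m]]
print(len(q))
for lo in np.arange(-.01,.03,.008):
    k=q[(q[:,1]>=lo)&(q[:,1]<lo+.008)]
    if len(k)>3: print(lo,len(k),k.mean(0),np.percentile(k,[5,95],axis=0))
E
```

```text
O [0.45716291 0.06673714 0.1655    ] [-0.22755474  0.02049547]
short [0.50445043 0.06336307 0.1655    ] [-0.1808556   0.02866151]
long [ 0.41840652 -0.13290107  0.1655    ] [-0.21686304 -0.18258865]
socket [ 0.60165139 -0.04495357  0.165     ] [-0.06033776 -0.05292262]
headcrop [ 0.61825703 -0.04920134  0.165     ] [-0.04319775 -0.05302695]
expected socket uv [223.54322856 155.68868427]
158
-0.01 21 [-0.22361419 -0.0063263   0.16652434] [[-0.2286044  -0.0092186   0.15899362]
 [-0.21428177 -0.00262462  0.17321929]]
-0.002 22 [-0.22290144  0.00154491  0.16703531] [[-0.22813198 -0.00174516  0.15995982]
 [-0.21419053  0.00525505  0.17113541]]
0.006 22 [-0.22240427  0.0097401   0.16667772] [[-0.22920727  0.00623447  0.16032262]
 [-0.21287793  0.01293668  0.17062125]]
0.014 36 [-0.21564336  0.01810505  0.16821002] [[-0.22861661  0.01447711  0.15923397]
 [-0.19664557  0.02188     0.17234983]]
0.022 57 [-0.21269605  0.0263579   0.16592845] [[-0.22711878  0.02227577  0.1591403 ]
 [-0.19456922  0.02925673  0.17095122]]
```

```bash
python3 - <<'E'
from h import *
t0=load('top0.pkl');t3=load('t3.pkl');s3=load('s3.pkl');s0=load('side0.pkl')
for nm,p,zr in(("t0",t0,(.12,.16)),("t3",t3,(.13,.18)),("s0",s0,(.11,.16)),("s3",s3,(.13,.18))):
    P=depth_pts(p);d=P[...,:2]-O;x=d@ex;y=d@ey
    m=(x>-.26)&(x<-.2)&(y>-.04)&(y<.02)&(P[...,2]>zr[0])&(P[...,2]<zr[1])
    q=np.c_[x[m],y[m],P[...,2][m]];k=q[(q[:,1]>-.04)&(q[:,1]<-.01)]
    f=np.polyfit(k[:,1],k[:,0],1)
    print(nm,len(k),k.mean(0),np.percentile(k[:,0],[3,50,97]),np.degrees(np.arctan(f[0])),"ymax",np.percentile(q[:,1],[98]))
w=at_z(t0,(243.9,210.4),.132);print(w2s(w))
w=at_z(t3,(244.7,211.7),.1595);print("t3 net",w2s(w),"tcp -.1527");w=at_z(s3,(263.5,194.9),.1595);print(w2s(w))
w=at_z(t3,(247.5,213.1),.166);print("lvl",w2s(w),"tcp -.1523");w=at_z(s3,(265,190.9),.166);print(w2s(w))
print("socket from top net",w2s(at_z(load('t4.pkl'),(269.9,131.0),.165)))
P=depth_pts(load('t4.pkl'));d=P[...,:2]-O;x=d@ex;y=d@ey
m=(x>-.06)&(x<-.01)&(y>-.09)&(y<-.03)&(P[...,2]>.14)&(P[...,2]<.2);q=np.c_[x[m],y[m],P[...,2][m]]
for lo in np.arange(-.06,-.01,.005):
    k=q[(q[:,0]>=lo)&(q[:,0]<lo+.005)]
    if len(k)>3:print(round(lo,3),len(k),k.mean(0),np.percentile(k,[4,96],axis=0)[:,1:])
E
```

```text
t0 106 [-0.22677005 -0.02522455  0.14131077] [-0.23523737 -0.22689994 -0.21823259] -0.701433157380797 ymax [-0.00069738]
t3 104 [-0.22965788 -0.02521364  0.1657033 ] [-0.23739936 -0.22989089 -0.22152019] -0.3741175655990716 ymax [-0.00283607]
s0 75 [-0.23073461 -0.02435453  0.13681949] [-0.23604271 -0.2319807  -0.21989118] 2.3621364203091115 ymax [0.00317219]
s3 76 [-0.23351027 -0.02528502  0.16018497] [-0.23860136 -0.23486735 -0.22245557] 1.9483649011311974 ymax [0.00051566]
[-0.22571697 -0.05144753]
t3 net [-0.22892629 -0.05550665] tcp -.1527
[-0.23862774 -0.05317005]
lvl [-0.23046248 -0.06258003] tcp -.1523
[-0.234486   -0.06139565]
socket from top net [-0.04111196 -0.06230067]
-0.045 48 [-0.04271256 -0.0564523   0.16183351] [[-0.06990073  0.14963173]
 [-0.04268628  0.17673629]]
-0.04 33 [-0.03786425 -0.05710977  0.16491222] [[-0.07127458  0.1509589 ]
 [-0.0414611   0.17672406]]
-0.035 34 [-0.03293729 -0.0573833   0.16671321] [[-0.07166892  0.15340071]
 [-0.0420171   0.17782462]]
-0.03 29 [-0.0282306  -0.05660168  0.16514639] [[-0.07216839  0.15284268]
 [-0.04118945  0.17705976]]
-0.025 119 [-0.02255733 -0.05606573  0.17615844] [[-0.07692725  0.15369455]
 [-0.03445898  0.19095706]]
-0.02 54 [-0.01748733 -0.05462152  0.18721505] [[-0.07881069  0.15703608]
 [-0.03026248  0.19336618]]
-0.015 55 [-0.01242449 -0.05467884  0.18976125] [[-0.07718439  0.18422396]
 [-0.03190194  0.1927965 ]]
```

```bash
python3 -m creep '[{"hand":0.005,"slide":[0,0.039,0],"turn":0},{"hand":0.005,"slide":[0,0.039,0],"turn":0},{"hand":0.005,"slide":[0.05,0,0],"turn":0},{"hand":0.005,"slide":[0.03,0,0],"turn":0},{"hand":0.005,"slide":[0,0,0],"turn":0}]';python3 - <<'E'
from h import *
from plant import *
rep()
t=snapshot("top");s=snapshot("side")
crop(s,180,80,380,250,3.5,'pics/s5c.png');crop(t,220,60,350,230,3.5,'pics/t5c.png')
pickle.dump(s,open('s5.pkl','wb'));pickle.dump(t,open('t5.pkl','wb'))
for k in("key","socket","short_tip"):print(k,pinpoint(k,t),pinpoint(k,s))
E
```

```text
clock: 10.68
tool_pos: [0.5078, -0.1056, 0.1557]
eef_rot: [0.992, -0.123, 0.002, -0.0]
contact_force: [-1.2, -0.3, -4.2]
opening: 0.181
t 10.68 tcp [ 0.5078 -0.1056  0.1557] stand [-0.1367 -0.1345] xaz -14.14 tilt [ 3.6e-03  4.0e-04 -1.0e+00] F [-1.24 -0.34 -4.17] M [0.01 0.01 0.01] op 0.0159 q [ 0.35  0.71 -0.39  1.97  0.49  0.55 -0.62]
key [{'uv': [259.9, 169.6], 'conf': 0.93}, {'uv': [200.0, 257.6], 'conf': 0.69}] [{'uv': [149.2, 262.1], 'conf': 0.94}, {'uv': [365.4, 192.8], 'conf': 0.91}, {'uv': [270.8, 278.9], 'conf': 0.82}, {'uv': [242.0, 173.9], 'conf': 0.72}]
socket [{'uv': [267.8, 131.3], 'conf': 0.45}] [{'uv': [219.8, 158.4], 'conf': 0.46}]
short_tip [{'uv': [263.1, 144.1], 'conf': 0.89}, {'uv': [157.9, 161.8], 'conf': 0.79}, {'uv': [199.5, 284.0], 'conf': 0.77}] [{'uv': [231.2, 165.8], 'conf': 0.81}, {'uv': [292.2, 291.2], 'conf': 0.69}, {'uv': [383.5, 191.1], 'conf': 0.65}, {'uv': [168.2, 260.4], 'conf': 0.59}]
```

View pics/s5c.png

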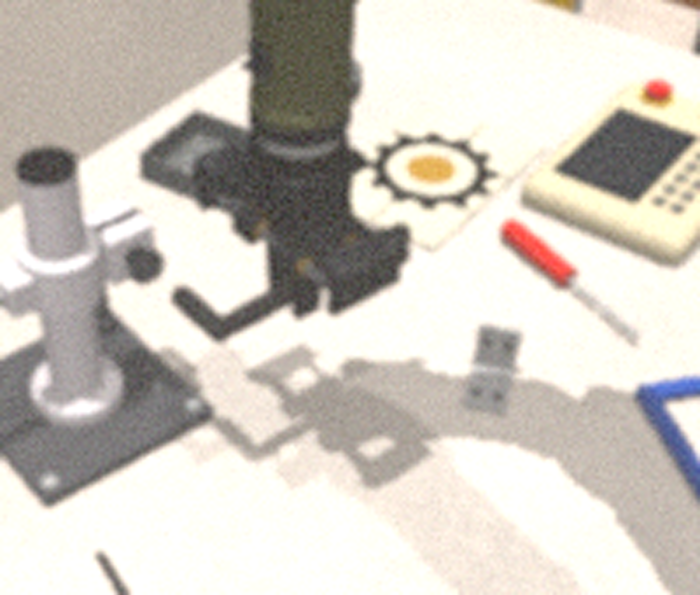

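View pics/t5c.png

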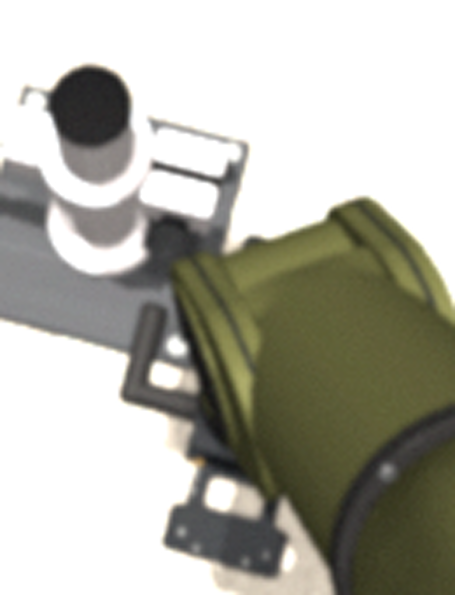

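```bash
cat > fit.py <<'E'
from h import *
def short_fit(p,x0,x1):
    P=depth_pts(p);d=P[...,:2]-O;x=d@ex;y=d@ey
    m=(x>x0)&(x<x1)&(y>-.085)&(y<-.03)&(P[...,2]>.145)&(P[...,2]<.185)
    q=np.c_[x[m],y[m],P[...,2][m]]
    if len(q)<10:return len(q)
    f=np.polyfit(q[:,0],q[:,1],1);g=np.polyfit(q[:,0],q[:,2],1)
    return len(q),q.mean(0).round(4),"yaw %.2f pitch %.2f"%tuple(np.degrees(np.arctan([f[0],g[0]]))),"y at mouth %.4f"%np.polyval(f,-.046),np.percentile(q,[3,97],axis=0).round(4).tolist()
E
python3 - <<'E'
from fit import *
for n in('t5.pkl','s5.pkl'):
    p=load(n)
    print(n,"short",short_fit(p,-.124,-.084));print("head",short_fit(p,-.041,-.03))
    for lo in np.arange(-.125,-.07,.006): r=short_fit(p,lo,lo+.006);print(round(lo,3),r if isinstance(r,int) else (r[0],r[1]))
E
```

```text
t5.pkl short (145, array([-0.104 , -0.0601,  0.1715]), 'yaw -0.01 pitch -0.87', 'y at mouth -0.0601', [[-0.1231, -0.0681, 0.167], [-0.0847, -0.0519, 0.1759]])
head (73, array([-0.0359, -0.0574,  0.1656]), 'yaw 0.39 pitch 28.16', 'y at mouth -0.0575', [[-0.0404, -0.0719, 0.1503], [-0.0309, -0.0417, 0.1769]])
-0.125 (22, array([-0.1219, -0.0601,  0.172 ]))
-0.119 (20, array([-0.1159, -0.0605,  0.1713]))
-0.113 (21, array([-0.1103, -0.0596,  0.1713]))
-0.107 (22, array([-0.1043, -0.0607,  0.1714]))
-0.101 (22, array([-0.0979, -0.0599,  0.1717]))
-0.095 (19, array([-0.0922, -0.0598,  0.172 ]))
-0.089 (24, array([-0.0861, -0.0603,  0.1708]))
-0.083 8
-0.077 0
-0.071 0
s5.pkl short (77, array([-0.1046, -0.0547,  0.166 ]), 'yaw 2.93 pitch -1.85', 'y at mouth -0.0517', [[-0.1233, -0.0653, 0.1567], [-0.0864, -0.0488, 0.1709]])
head (58, array([-0.0354, -0.058 ,  0.1594]), 'yaw 4.32 pitch 19.99', 'y at mouth -0.0588', [[-0.0409, -0.0711, 0.1463], [-0.0302, -0.0458, 0.1737]])
-0.125 (11, array([-0.122 , -0.0557,  0.166 ]))
-0.119 (13, array([-0.1162, -0.0543,  0.1668]))
-0.113 (14, array([-0.1094, -0.0556,  0.1659]))
-0.107 7
-0.101 (10, array([-0.0994, -0.0536,  0.1654]))
-0.095 (15, array([-0.0919, -0.055 ,  0.165 ]))
-0.089 8
-0.083 1
-0.077 0
-0.071 0
```

```bash
python3 - <<'E'
from fit import *
from scipy.optimize import least_squares
for n in('top0.pkl','t5.pkl','t4.pkl','t3.pkl','s5.pkl','s4.pkl'):
    p=load(n);P=depth_pts(p);d=P[...,:2]-O;x=d@ex;y=d@ey
    m=(x>-.042)&(x<-.03)&(y>-.085)&(y<-.03)&(P[...,2]>.12)&(P[...,2]<.2);q=np.c_[y[m],P[...,2][m]]
    if len(q)<10: print(n,len(q));continue
    r=least_squares(lambda c:np.hypot(q[:,0]-c[0],q[:,1]-c[1])-.0165,[-.057,.162],loss='soft_l1',f_scale=.001)
    print(n,len(q),r.x,np.std(r.fun))
    k=(abs(q[:,0]+.057)<.005);print("  top of head",k.sum(),np.median(q[k,1]),np.std(q[k,1]))
p=load('t5.pkl');P=depth_pts(p);d=P[...,:2]-O;x=d@ex;y=d@ey
m=(x>-.122)&(x<-.086)&(abs(y+.060)<.003)&(P[...,2]>.14)&(P[...,2]<.2);print("short ridge",m.sum(),np.median(P[...,2][m]),P[...,2][m].std())
p=load('top0.pkl');P=depth_pts(p);d=P[...,:2]-O;x=d@ex;y=d@ey
m=(x>-.215)&(x<-.06)&(abs(y+.0567)<.003)&(P[...,2]>.12)&(P[...,2]<.2);f=np.polyfit(x[m],P[...,2][m],1);print("ridge0",m.sum(),np.degrees(np.arctan(f[0])),np.polyval(f,[-.046,-.152]))
m=(abs(x+.0)<.03)&(abs(y+.0)<.03)&(P[...,2]>.25);print("tube top z",np.median(P[...,2][m]))
for yy in(-.3,.2):
    m=(abs(x+.15)<.05)&(abs(y-yy)<.04);print("table",np.median(P[...,2][m]))
m=(abs(x+.0)<.02)&(y<-.045)&(y>-.075)&(P[...,2]>.1);print("ears z",np.median(P[...,2][m]))
m=(abs(abs(x)-.06)<.02)&(abs(y-.06)<.02)&(P[...,2]<.05);print("base z",np.median(P[...,2][m]))
E
```

```text
top0.pkl 76 [-0.05676508  0.15946597] 0.002039026834162415
  top of head 24 0.17591593632332003 0.00175611388346863
t5.pkl 85 [-0.05625002  0.15928424] 0.002404800875229448
  top of head 29 0.1742381211846993 0.00929446671781052
t4.pkl 84 [-0.05718594  0.15984548] 0.0021685556521485257
  top of head 28 0.17488267132191376 0.009941229960816934
t3.pkl 0
s5.pkl 60 [-0.05617575  0.16206136] 0.0024801688209089598
  top of head 18 0.15377744823331507 0.01207318191986346
s4.pkl 60 [-0.05717703  0.16237007] 0.0021858104039987887
  top of head 18 0.14850189161576646 0.012067392418643021
short ridge 42 0.17324604186551598 0.0017689908316770094
ridge0 191 9.661683296077696 [0.17443924 0.15639328]
tube top z 0.27110513306840445
table 0.0021979223889861503
table 0.0015854720535435022
ears z 0.19037952555681842
base z 0.015419000719088551
```

```bash
python3 -m creep '[{"hand":0.005,"slide":[0.012,-0.0032,-0.0012],"turn":0},{"hand":0.005,"slide":[0.012,0,0],"turn":0},{"hand":0.005,"slide":[0,0,0],"turn":0}]';python3 - <<'E'
from fit import *
from plant import *
rep()
t=snapshot("top");s=snapshot("side")
pickle.dump(s,open('s6.pkl','wb'));pickle.dump(t,open('t6.pkl','wb'))
crop(s,190,120,270,190,8,'pics/s6c.png');crop(t,230,90,310,190,6,'pics/t6c.png')
print(short_fit(t,-.1,-.062));print(short_fit(s,-.1,-.062))
P=depth_pts(t);d=P[...,:2]-O;x=d@ex;y=d@ey
m=(x>-.098)&(x<-.062)&(abs(y+.057)<.003)&(P[...,2]>.14)&(P[...,2]<.2);print("short ridge",m.sum(),np.median(P[...,2][m]),P[...,2][m].std())
E
```

```text
clock: 11.45
tool_pos: [0.531, -0.1078, 0.157]
eef_rot: [0.992, -0.123, 0.001, -0.0]
contact_force: [0.3, 0.1, -5.0]
opening: 0.183
t 11.45 tcp [ 0.531  -0.1078  0.157 ] stand [-0.1137 -0.131 ] xaz -14.08 tilt [ 0.0022  0.     -1.    ] F [ 0.34  0.14 -5.  ] M [-0.05 -0.06 -0.  ] op 0.0161 q [ 0.35  0.73 -0.4   1.9   0.47  0.6  -0.59]
(133, array([-0.0809, -0.0567,  0.1723]), 'yaw -0.19 pitch 1.38', 'y at mouth -0.0568', [[-0.0988, -0.0648, 0.1685], [-0.0635, -0.0483, 0.1764]])
(73, array([-0.0813, -0.0512,  0.1677]), 'yaw -1.01 pitch -0.27', 'y at mouth -0.0518', [[-0.0991, -0.0618, 0.1578], [-0.0626, -0.0453, 0.1723]])
short ridge 42 0.1738327621951128 0.0017573840403336156
```

View pics/s6c.png

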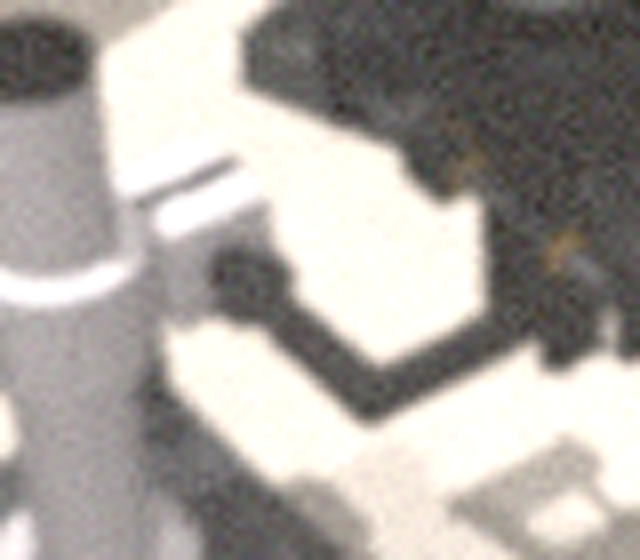

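View pics/t6c.png

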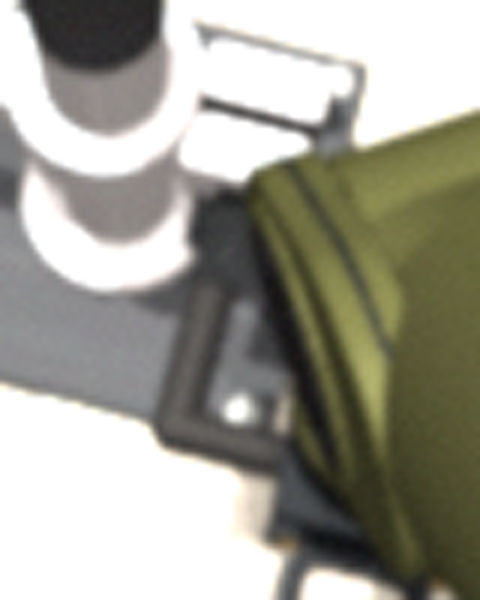

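```bash
python3 -m creep '[{"hand":0.005,"slide":[0.004,0,-0.0003],"turn":0},{"hand":0.005,"slide":[0.003,0,0],"turn":0}]';python3 -c "
from h import *
rep()";python3 -m creep '[{"hand":0.005,"slide":[0.003,0,0],"turn":0}]';python3 -c "
from h import *
rep()";python3 -m creep '[{"hand":0.005,"slide":[0.003,0,0],"turn":0}]';python3 -c "
from h import *
rep()"
```

```text
clock: 11.8
tool_pos: [0.5361, -0.1094, 0.1572]
eef_rot: [0.992, -0.122, -0.0, 0.0]
contact_force: [-0.0, 0.6, -4.9]
opening: 0.188
t 11.80 tcp [ 0.5361 -0.1094  0.1572] stand [-0.1083 -0.1313] xaz -14.05 tilt [-0.e+00 -1.e-04 -1.e+00] F [-0.01  0.58 -4.92] M [-0.06  0.04 -0.03] op 0.0165 q [ 0.36  0.74 -0.4   1.88  0.47  0.62 -0.59]
clock: 11.92
tool_pos: [0.5391, -0.1101, 0.1573]
eef_rot: [0.992, -0.122, 0.0, 0.0]
contact_force: [0.2, -0.7, -4.3]
opening: 0.183
t 11.93 tcp [ 0.5391 -0.1101  0.1573] stand [-0.1053 -0.1313] xaz -14.05 tilt [ 1.e-04 -1.e-04 -1.e+00] F [ 0.18 -0.66 -4.33] M [ 0.01 -0.04  0.01] op 0.0161 q [ 0.36  0.74 -0.4   1.87  0.47  0.62 -0.58]
clock: 12.05
tool_pos: [0.542, -0.1108, 0.1572]
eef_rot: [0.992, -0.122, -0.0, 0.0]
contact_force: [-0.6, -0.0, -5.7]
opening: 0.189
t 12.05 tcp [ 0.542  -0.1108  0.1572] stand [-0.1023 -0.1312] xaz -14.04 tilt [-1.e-04 -1.e-04 -1.e+00] F [-0.61 -0.03 -5.73] M [-0.03 -0.01 -0.01] op 0.0166 q [ 0.36  0.75 -0.4   1.86  0.47  0.63 -0.58]
```

```bash
for i in 1; do python3 -m creep '[{"hand":0.005,"slide":[0.002,0,0],"turn":0}]' >/dev/null;python3 -c "
from h import *
rep()";python3 -m creep '[{"hand":0.005,"slide":[0.002,0,0],"turn":0}]'>/dev/null;python3 -c "
from h import *
rep()"; done
```

```text
t 12.18 tcp [ 0.5438 -0.1113  0.1572] stand [-0.1004 -0.1313] xaz -14.04 tilt [-3.e-04 -2.e-04 -1.e+00] F [-0.52 -0.64 -3.15] M [-0.06  0.08  0.04] op 0.0163 q [ 0.36  0.75 -0.4   1.86  0.47  0.63 -0.58]
t 12.30 tcp [ 0.5451 -0.1119  0.1571] stand [-0.099  -0.1316] xaz -14.03 tilt [-1.5e-03 -5.0e-04 -1.0e+00] F [-2.9  -1.07 -3.85] M [-0.07  0.44  0.2 ] op 0.0161 q [ 0.36  0.75 -0.4   1.85  0.47  0.64 -0.57]
```

```bash
python3 -m creep '[{"hand":0.005,"slide":[0.0015,0,0],"turn":0},{"hand":0.005,"slide":[0,0,0],"turn":0}]' >/dev/null;python3 - <<'E'
from fit import *
from plant import *
rep()
t=snapshot("top");rep();s=snapshot("side");rep()
pickle.dump(s,open('s7.pkl','wb'));pickle.dump(t,open('t7.pkl','wb'))
crop(s,190,120,270,190,8,'pics/s7c.png');crop(t,230,90,310,190,6,'pics/t7c.png')
print(short_fit(t,-.09,-.05));
E
```

```text
t 12.55 tcp [ 0.5474 -0.1123  0.1573] stand [-0.0967 -0.1314] xaz -14.07 tilt [ 5.e-04 -3.e-04 -1.e+00] F [-1.15 -0.34 -4.01] M [-0.12  0.05  0.04] op 0.0161 q [ 0.36  0.75 -0.4   1.84  0.47  0.64 -0.57]
t 12.60 tcp [ 0.5474 -0.1123  0.1573] stand [-0.0967 -0.1314] xaz -14.07 tilt [ 5.e-04 -2.e-04 -1.e+00] F [-1.12 -0.71 -3.69] M [-0.16  0.07  0.01] op 0.0162 q [ 0.36  0.75 -0.4   1.84  0.47  0.64 -0.57]
t 12.65 tcp [ 0.5473 -0.1122  0.1573] stand [-0.0968 -0.1314] xaz -14.06 tilt [ 4.e-04 -3.e-04 -1.e+00] F [-0.75 -0.05 -3.3 ] M [-0.16  0.06 -0.02] op 0.0163 q [ 0.36  0.75 -0.4   1.84  0.47  0.64 -0.57]
(143, array([-0.0706, -0.0577,  0.1732]), 'yaw 5.71 pitch -0.21', 'y at mouth -0.0553', [[-0.0893, -0.0678, 0.1691], [-0.0516, -0.049, 0.1766]])
```

View pics/s7c.png

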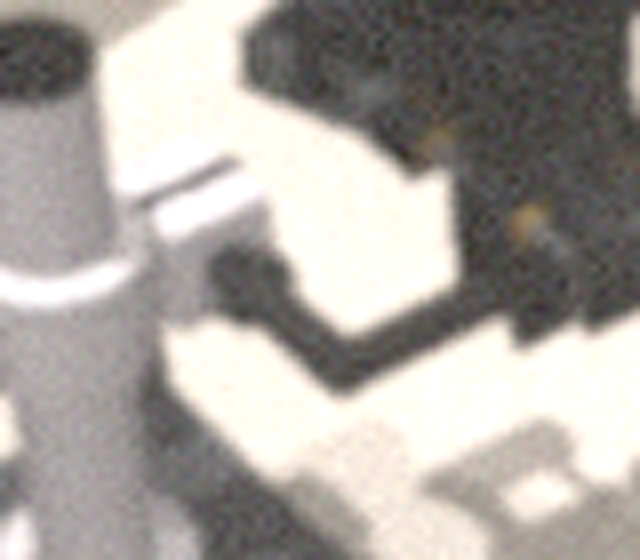

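View pics/t7c.png

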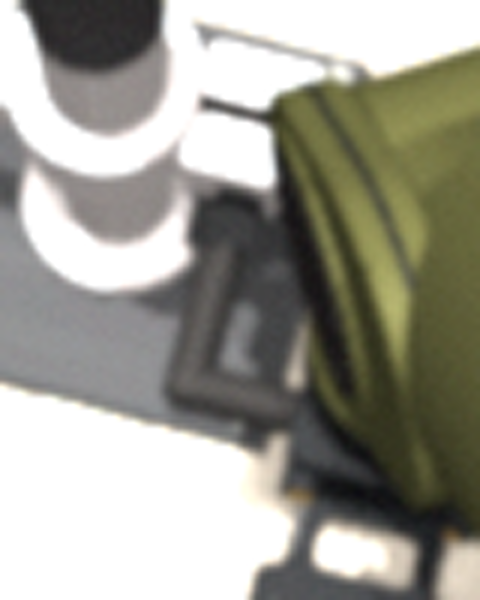

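```bash
for i in 1 2; do python3 -m creep '[{"hand":0.005,"slide":[0.002,0,-0.0002],"turn":0}]' >/dev/null;python3 -c "
from h import *
rep()";python3 -m creep '[{"hand":0.005,"slide":[0,0,0],"turn":0}]'>/dev/null;python3 -c "
from h import *
rep()"; done
```

```text
t 12.78 tcp [ 0.549  -0.1127  0.1574] stand [-0.0951 -0.1314] xaz -14.05 tilt [-3.e-04 -3.e-04 -1.e+00] F [-1.25 -0.76 -4.02] M [-0.23  0.11  0.02] op 0.0162 q [ 0.36  0.75 -0.41  1.84  0.46  0.65 -0.57]
t 12.90 tcp [ 0.5494 -0.1127  0.1575] stand [-0.0947 -0.1313] xaz -14.06 tilt [ 4.e-04 -2.e-04 -1.e+00] F [-1.33 -1.97 -4.24] M [-0.25  0.11  0.  ] op 0.0161 q [ 0.36  0.75 -0.41  1.84  0.46  0.65 -0.57]
t 13.03 tcp [ 0.5508 -0.1131  0.1576] stand [-0.0931 -0.1314] xaz -14.04 tilt [-5.e-04 -2.e-04 -1.e+00] F [-1.18 -1.33 -3.35] M [-0.18  0.14  0.05] op 0.0163 q [ 0.36  0.75 -0.41  1.83  0.46  0.65 -0.57]
t 13.15 tcp [ 0.5512 -0.1131  0.1576] stand [-0.0928 -0.1313] xaz -14.05 tilt [ 3.e-04 -1.e-04 -1.e+00] F [-1.64 -1.81 -4.62] M [-0.24  0.14  0.01] op 0.0161 q [ 0.36  0.75 -0.41  1.83  0.46  0.65 -0.57]
```

```bash
for i in 1 2; do python3 -m creep '[{"hand":0.005,"slide":[0.0025,0.0001,0],"turn":0},{"hand":0.005,"slide":[0,0,0],"turn":0}]' >/dev/null;python3 -c "
from h import *
rep()";done
```

```text
t 13.40 tcp [ 0.5538 -0.1138  0.1576] stand [-0.0901 -0.1313] xaz -14.05 tilt [ 5.e-04 -0.e+00 -1.e+00] F [-0.29 -1.31 -3.21] M [-0.21  0.01  0.01] op 0.0162 q [ 0.36  0.76 -0.41  1.82  0.46  0.65 -0.57]
t 13.65 tcp [ 0.5562 -0.1144  0.1576] stand [-0.0876 -0.1313] xaz -14.05 tilt [ 6.e-04  1.e-04 -1.e+00] F [-0.88 -2.15 -3.61] M [-0.17  0.05 -0.01] op 0.0160 q [ 0.36  0.76 -0.41  1.82  0.46  0.66 -0.56]
```

```bash
for i in 1 2; do python3 -m creep '[{"hand":0.005,"slide":[0.002,0,0],"turn":0},{"hand":0.005,"slide":[0,0,0],"turn":0}]' >/dev/null;python3 -c "
from h import *
rep()";done
```

```text
t 13.90 tcp [ 0.558  -0.1149  0.1576] stand [-0.0857 -0.1313] xaz -14.05 tilt [ 4.e-04  0.e+00 -1.e+00] F [-0.96 -1.03 -3.46] M [-0.19  0.04 -0.04] op 0.0160 q [ 0.36  0.76 -0.41  1.81  0.46  0.66 -0.56]
t 14.15 tcp [ 0.5593 -0.1154  0.1574] stand [-0.0844 -0.1316] xaz -14.04 tilt [-1.1e-03 -1.0e-04 -1.0e+00] F [-3.22 -1.04 -3.4 ] M [-0.19  0.39  0.09] op 0.0165 q [ 0.36  0.76 -0.41  1.81  0.46  0.67 -0.56]
```

```bash
for i in 1 2; do python3 -m creep '[{"hand":0.005,"slide":[0.0015,0,0],"turn":0},{"hand":0.005,"slide":[0,0,0],"turn":0}]' >/dev/null;python3 -c "
from h import *
rep()";done; python3 - <<'E'
from fit import *
from plant import *
t=snapshot("top");s=snapshot("side")
pickle.dump(s,open('s8.pkl','wb'));pickle.dump(t,open('t8.pkl','wb'))
crop(s,190,100,290,190,7,'pics/s8c.png');crop(t,230,80,310,190,5,'pics/t8c.png')
E
```

```text
t 14.40 tcp [ 0.5598 -0.116   0.1572] stand [-0.0838 -0.132 ] xaz -14.02 tilt [-3.1e-03 -5.0e-04 -1.0e+00] F [-5.74 -0.93 -3.67] M [-0.22  0.81  0.22] op 0.0164 q [ 0.36  0.77 -0.41  1.8   0.46  0.67 -0.56]
t 14.65 tcp [ 0.5602 -0.1164  0.157 ] stand [-0.0833 -0.1323] xaz -14.00 tilt [-5.3e-03 -8.0e-04 -1.0e+00] F [-6.34 -0.82 -2.65] M [-0.17  1.18  0.3 ] op 0.0164 q [ 0.36  0.77 -0.41  1.8   0.46  0.68 -0.56]
```

View pics/s8c.png

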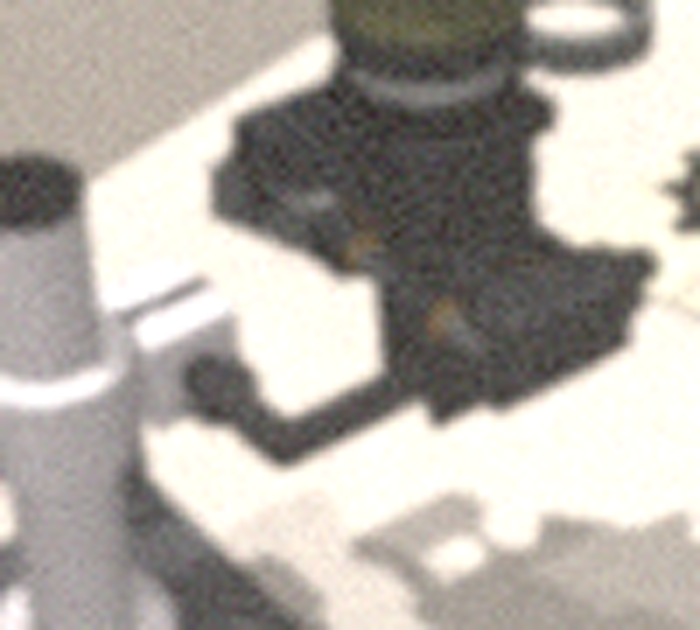

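View pics/t8c.png

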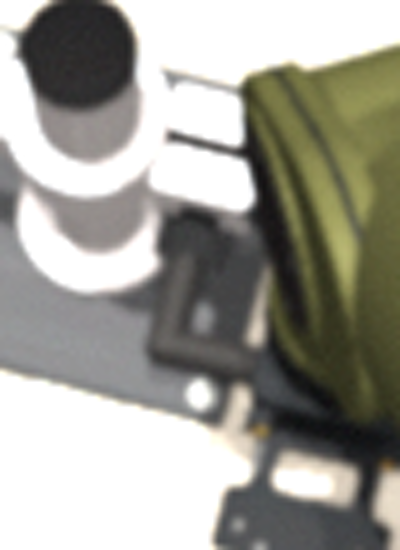

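```bash
python3 -m creep '[{"hand":0.005,"slide":[-0.002,0,0],"turn":0},{"hand":0.005,"slide":[0,0,0],"turn":0}]' 20;python3 -c "
from h import *
rep()";python3 -m creep '[{"hand":0.022,"slide":[0,0,0],"turn":0},{"hand":0.03,"slide":[0,0,0],"turn":0},{"hand":0.045,"slide":[0,0,0],"turn":0}]'; python3 - <<'E'
from fit import *
from plant import *
rep()
t=snapshot("top");s=snapshot("side")
pickle.dump(s,open('s9.pkl','wb'));pickle.dump(t,open('t9.pkl','wb'))
crop(s,190,100,290,190,7,'pics/s9c.png')
E
```

```text
clock: 15.0
tool_pos: [0.5601, -0.1163, 0.1574]
eef_rot: [0.992, -0.122, -0.001, 0.001]
contact_force: [-4.1, -2.2, -4.1]
opening: 0.192
t 15.00 tcp [ 0.5601 -0.1163  0.1574] stand [-0.0834 -0.1322] xaz -14.07 tilt [-1.2e-03 -9.0e-04 -1.0e+00] F [-4.1  -2.25 -4.06] M [-0.48  0.78  0.08] op 0.0169 q [ 0.36  0.76 -0.41  1.8   0.46  0.67 -0.56]
clock: 15.38
tool_pos: [0.5621, -0.1151, 0.1583]
eef_rot: [0.993, -0.122, 0.001, -0.0]
contact_force: [-0.4, 0.4, -0.1]
opening: 0.43
t 15.38 tcp [ 0.5621 -0.1151  0.1583] stand [-0.0818 -0.1305] xaz -14.02 tilt [ 3.e-03  6.e-04 -1.e+00] F [-0.45  0.42 -0.09] M [-0.09 -0.08  0.02] op 0.0379 q [ 0.36  0.76 -0.41  1.8   0.46  0.67 -0.56]
```

View pics/s9c.png

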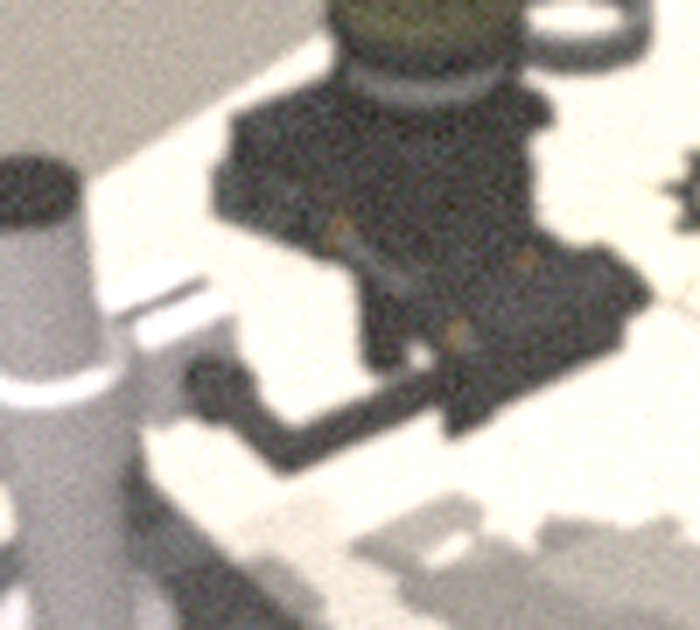

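```bash
python3 -m creep '[{"hand":0.045,"slide":[0,0,-0.03],"turn":0},{"hand":0.045,"slide":[0,0,-0.04],"turn":0},{"hand":0.0,"slide":[-0.003,0.058,0],"turn":0},{"hand":0.0,"slide":[0,0.056,0],"turn":0},{"hand":0.0,"slide":[0,0,0],"turn":0}]' 20; python3 - <<'E'
from fit import *
from plant import *
rep()
t=snapshot("top");s=snapshot("side")
pickle.dump(s,open('s10.pkl','wb'));pickle.dump(t,open('t10.pkl','wb'))
crop(s,190,90,320,200,6,'pics/s10c.png');crop(t,210,80,350,200,5,'pics/t10c.png')
for n,p in(('t',t),('s',s)):
  P=depth_pts(p);d=P[...,:2]-O;x=d@ex;y=d@ey
  for lo in np.arange(-.25,-.05,.02):
    m=(y>lo)&(y<lo+.02)&(x>-.115)&(x<-.06)&(P[...,2]>.1)&(P[...,2]<.185)
    if m.sum()>4: print(n,round(lo+.01,3),m.sum(),"x",x[m].mean().round(4),"z",P[...,2][m].mean().round(4))
for k in("key","long_tip"): print(k,pinpoint(k,t)[:3],pinpoint(k,s)[:5])
E
```

```text
clock: 16.1
tool_pos: [0.528, -0.232, 0.2273]
eef_rot: [0.992, -0.127, -0.0, 0.002]
contact_force: [-0.5, -0.4, -0.3]
opening: 0.195
t 16.10 tcp [ 0.528  -0.232   0.2273] stand [-0.0866 -0.2523] xaz -14.61 tilt [-0.0014 -0.0039 -1.    ] F [-0.51 -0.42 -0.25] M [ 0.04 -0.13  0.01] op 0.0172 q [ 0.61  0.68 -0.48  1.73  0.4   0.83 -0.31]
t -0.24 37 x -0.0815 z 0.1594
t -0.22 73 x -0.0817 z 0.1602
t -0.2 73 x -0.0824 z 0.1615
t -0.18 73 x -0.0828 z 0.1625
t -0.16 74 x -0.0836 z 0.1632
t -0.14 75 x -0.0842 z 0.1646
t -0.12 73 x -0.0848 z 0.1657
t -0.1 71 x -0.0852 z 0.1668
t -0.08 75 x -0.086 z 0.1678
t -0.06 134 x -0.0785 z 0.1702
s -0.24 31 x -0.0852 z 0.1538
s -0.22 36 x -0.0848 z 0.1538
s -0.2 35 x -0.0851 z 0.1549
s -0.18 33 x -0.0869 z 0.1575
s -0.16 37 x -0.0873 z 0.1579
s -0.14 38 x -0.0876 z 0.1589
s -0.12 36 x -0.0884 z 0.1607
s -0.1 41 x -0.0891 z 0.1614
s -0.08 40 x -0.0894 z 0.1622
s -0.06 70 x -0.0824 z 0.1657
key [{'uv': [376.0, 288.5], 'conf': 0.97}, {'uv': [264.2, 150.8], 'conf': 0.85}, {'uv': [200.9, 257.7], 'conf': 0.73}] [{'uv': [271.4, 274.5], 'conf': 0.81}, {'uv': [146.9, 264.6], 'conf': 0.74}, {'uv': [364.0, 190.4], 'conf': 0.73}, {'uv': [233.4, 165.7], 'conf': 0.56}]
long_tip [{'uv': [350.4, 172.8], 'conf': 0.91}, {'uv': [126.0, 263.3], 'conf': 0.91}, {'uv': [326.7, 348.8], 'conf': 0.69}] [{'uv': [393.7, 241.5], 'conf': 0.87}, {'uv': [281.3, 139.3], 'conf': 0.72}, {'uv': [151.9, 333.3], 'conf': 0.64}, {'uv': [224.4, 340.7], 'conf': 0.56}]
```

View pics/s10c.png

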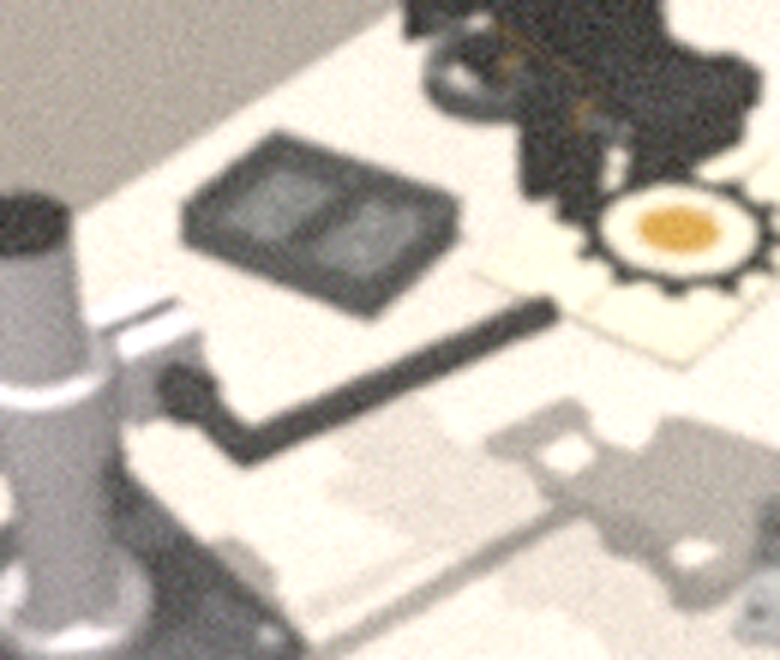

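View pics/t10c.png

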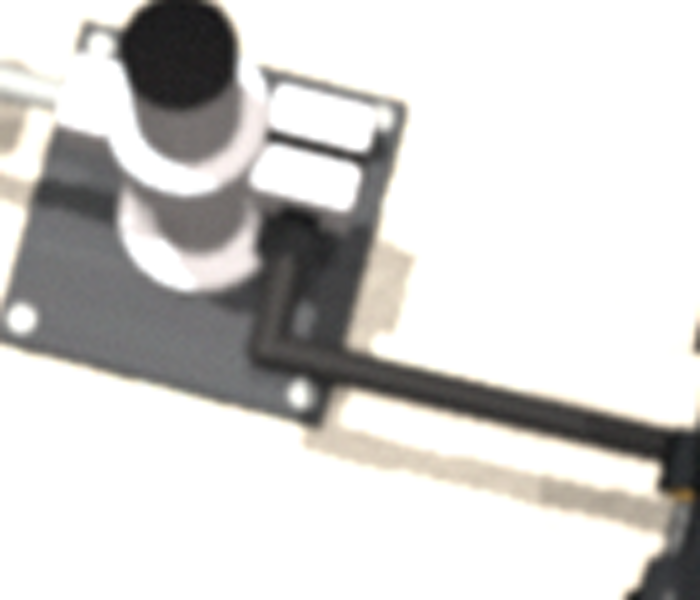

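```bash
python3 -m creep '[{"hand":0.0,"slide":[0.003,-0.004,0.03],"turn":-0.3},{"hand":0.0,"slide":[0,0,0.019],"turn":0},{"hand":0.0,"slide":[0,0,0],"turn":0}]' 20; python3 - <<'E'
from fit import *
rep()
E
```

```text
clock: 16.77
tool_pos: [0.5335, -0.2209, 0.1775]
eef_rot: [0.993, -0.119, -0.001, -0.0]
contact_force: [0.8, 0.2, 1.3]
opening: 0.006
t 16.77 tcp [ 0.5335 -0.2209  0.1775] stand [-0.0839 -0.2401] xaz -13.61 tilt [-0.0027  0.0012 -1.    ] F [0.83 0.17 1.32] M [-0.04 -0.06 -0.01] op 0.0005 q [ 0.57  0.75 -0.45  1.77  0.45  0.73 -0.35]
```

```bash
python3 -m creep '[{"hand":0.0,"slide":[0.001,0.005,0.004],"turn":0.4},{"hand":0.0,"slide":[0,0,0.003],"turn":0},{"hand":0.0,"slide":[0,0,0],"turn":0}]' 20; python3 - <<'E'
from fit import *
rep()
E
python3 -m creep '[{"hand":0.0,"slide":[0,0,0.003],"turn":0},{"hand":0.0,"slide":[0,0,0.003],"turn":0}]' ; python3 - <<'E'
from fit import *
rep()
E
```

```text
clock: 17.15
tool_pos: [0.5339, -0.2276, 0.1719]
eef_rot: [0.992, -0.123, 0.0, 0.0]
contact_force: [0.1, -0.6, 0.0]
opening: 0.001
t 17.15 tcp [ 0.5339 -0.2276  0.1719] stand [-0.0819 -0.2466] xaz -14.16 tilt [ 4.e-04 -2.e-04 -1.e+00] F [ 0.13 -0.6   0.03] M [-0.06 -0.05  0.  ] op 0.0001 q [ 0.58  0.76 -0.44  1.77  0.46  0.72 -0.35]
clock: 17.4
tool_pos: [0.534, -0.2274, 0.1657]
eef_rot: [0.992, -0.123, 0.0, -0.0]
contact_force: [-0.9, 0.0, 0.7]
opening: 0.005
t 17.40 tcp [ 0.534  -0.2274  0.1657] stand [-0.0818 -0.2463] xaz -14.14 tilt [ 7.e-04 -1.e-04 -1.e+00] F [-0.89  0.02  0.71] M [-0.07 -0.11  0.04] op 0.0004 q [ 0.57  0.76 -0.43  1.77  0.46  0.71 -0.36]
```

```bash
for i in 1 2 3; do python3 -m creep '[{"hand":0.0,"slide":[0,0,0.003],"turn":0},{"hand":0.0,"slide":[0,0,0],"turn":0}]' >/dev/null; python3 -c "
from h import *
rep()"; done
```

```text
t 17.65 tcp [ 0.5341 -0.2273  0.1627] stand [-0.0818 -0.2462] xaz -14.13 tilt [ 6.e-04 -0.e+00 -1.e+00] F [0.34 0.48 3.09] M [-0.   -0.12  0.01] op 0.0004 q [ 0.57  0.77 -0.43  1.77  0.47  0.7  -0.36]
t 17.90 tcp [ 0.5343 -0.2272  0.1599] stand [-0.0816 -0.2461] xaz -14.13 tilt [ 0.0011  0.     -1.    ] F [0.48 0.36 5.18] M [ 0.14 -0.16 -0.04] op 0.0006 q [ 0.57  0.77 -0.43  1.78  0.47  0.69 -0.36]
t 18.15 tcp [ 0.5345 -0.2272  0.1571] stand [-0.0814 -0.2459] xaz -14.12 tilt [ 1.6e-03  1.0e-04 -1.0e+00] F [-0.02  1.61  5.75] M [ 0.15 -0.22 -0.  ] op 0.0004 q [ 0.57  0.78 -0.43  1.78  0.47  0.69 -0.37]
```

```bash
for i in 1 2; do python3 -m creep '[{"hand":0.0,"slide":[0,-0.0005,0.004],"turn":0},{"hand":0.0,"slide":[0,-0.0005,0.004],"turn":0},{"hand":0.0,"slide":[0,0,0],"turn":0}]' >/dev/null; python3 -c "
from h import *
rep()"; done
```

```text
t 18.52 tcp [ 0.5347 -0.2263  0.1489] stand [-0.0814 -0.245 ] xaz -14.13 tilt [ 0.0014 -0.     -1.    ] F [-0.49  0.66  6.15] M [ 0.08 -0.19 -0.09] op 0.0001 q [ 0.56  0.79 -0.42  1.78  0.48  0.67 -0.38]
t 18.90 tcp [ 0.5351 -0.2252  0.141 ] stand [-0.0813 -0.2439] xaz -14.12 tilt [ 1.7e-03  1.0e-04 -1.0e+00] F [0.96 0.63 6.39] M [ 0.11 -0.2  -0.02] op 0.0003 q [ 0.56  0.8  -0.41  1.79  0.49  0.65 -0.38]
```

```bash
cat > ang.py <<'E'
from fit import *
from plant import *
def ang(tag):
    t=snapshot("top");s=snapshot("side")
    pickle.dump(s,open(f's{tag}.pkl','wb'));pickle.dump(t,open(f't{tag}.pkl','wb'))
    crop(s,170,90,320,220,5,f'pics/s{tag}c.png');crop(t,190,60,350,200,5,f'pics/t{tag}c.png')
    for n,p in(('t',t),('s',s)):
        P=depth_pts(p);d=P[...,:2]-O;x=d@ex;y=d@ey
        m=(y>-.22)&(y<-.08)&(abs(x+.085)<.02)&(P[...,2]>.05)&(P[...,2]<.185)&(p["frame"].max(-1)<110)
        pts=np.c_[y[m],P[...,2][m],x[m]]
        f=np.polyfit(pts[:,0],pts[:,1],1)
        k=abs(np.polyval(f,pts[:,0])-pts[:,1])<.012
        f=np.polyfit(pts[k,0],pts[k,1],1);g=np.polyfit(pts[k,0],pts[k,2],1)
        print(n,k.sum(),"key angle rad %.4f"%np.arctan(f[0]),"yaw %.2f deg"%np.degrees(np.arctan(g[0])),"z at screw axis %.4f"%np.polyval(f,-.0566),"x %.4f"%np.polyval(g,-.0566))
    P=depth_pts(t);m=(P[...,2]>.262)&(P[...,2]<.285);m[:,:200]=0;m[:,300:]=0;m[150:]=0;print("tube top",m.sum(),np.median(P[m],0).round(4))
    d=P[...,:2]-O;x=d@ex;y=d@ey;m=(P[...,2]>.009)&(P[...,2]<.02)&(abs(x)<.1)&(abs(y)<.1)&(t["frame"].max(-1)<110)
    q=np.c_[x[m],y[m]];print("base",m.sum(),np.percentile(q,[1,99],axis=0).round(4).tolist())
E
python3 - <<'E'
from ang import *
ang(11)
for n in('top0.pkl',):
    t=load(n);P=depth_pts(t);m=(P[...,2]>.262)&(P[...,2]<.285);m[:,:200]=0;m[:,300:]=0;m[150:]=0;print("tube0",m.sum(),np.median(P[m],0).round(4))
    d=P[...,:2]-O;x=d@ex;y=d@ey;m=(P[...,2]>.009)&(P[...,2]<.02)&(abs(x)<.1)&(abs(y)<.1)&(t["frame"].max(-1)<110)
    q=np.c_[x[m],y[m]];print("base0",m.sum(),np.percentile(q,[1,99],axis=0).round(4).tolist())
E
```

```text
t 470 key angle rad 0.1979 yaw -2.10 deg z at screw axis 0.1693 x -0.0866
s 230 key angle rad 0.2027 yaw -2.26 deg z at screw axis 0.1633 x -0.0914
tube top 474 [ 0.673  -0.008   0.2714]
base 1940 [[-0.0884, -0.088], [0.0877, 0.0885]]
tube0 475 [ 0.6728 -0.0081  0.2712]
base0 2045 [[-0.0886, -0.0886], [0.0886, 0.0892]]
```

View pics/s11c.png

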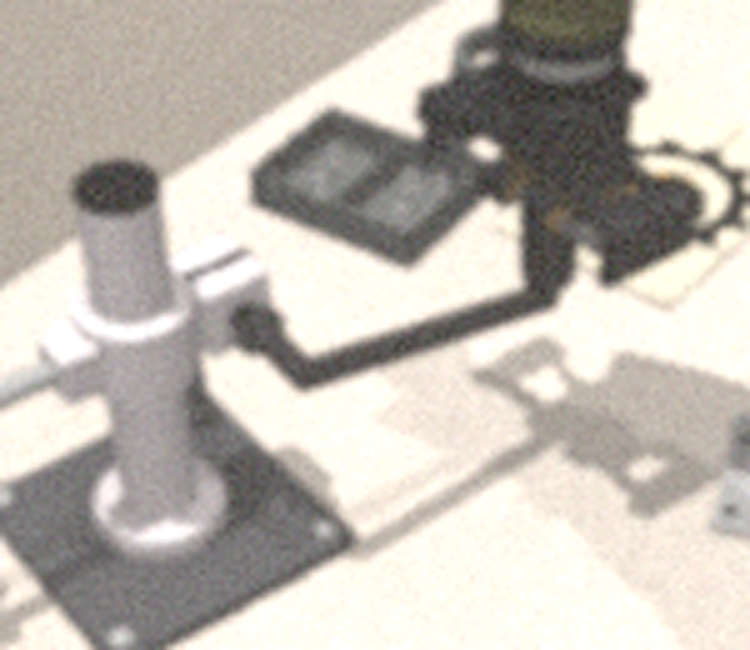

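```bash
for i in 1 2; do python3 -m creep '[{"hand":0.0,"slide":[0,-0.001,0.004],"turn":0},{"hand":0.0,"slide":[0,-0.001,0.004],"turn":0},{"hand":0.0,"slide":[0,-0.001,0.004],"turn":0},{"hand":0.0,"slide":[0,0,0],"turn":0}]' >/dev/null; python3 -c "
from h import *
rep()"; done; python3 -c "
from ang import *
ang(12)"
```

```text
t 19.50 tcp [ 0.5356 -0.2227  0.129 ] stand [-0.0814 -0.2413] xaz -14.14 tilt [ 1.4e-03 -4.0e-04 -1.0e+00] F [0.14 0.36 6.43] M [-0.02 -0.14 -0.01] op 0.0001 q [ 0.54  0.81 -0.4   1.8   0.5   0.63 -0.4 ]
t 20.00 tcp [ 0.5366 -0.2196  0.117 ] stand [-0.0812 -0.2381] xaz -14.12 tilt [ 1.8e-03 -2.0e-04 -1.0e+00] F [0.18 0.84 6.87] M [ 0.05 -0.21 -0.03] op 0.0007 q [ 0.53  0.83 -0.38  1.81  0.51  0.6  -0.41]
t 435 key angle rad 0.3310 yaw -2.19 deg z at screw axis 0.1693 x -0.0865
s 159 key angle rad 0.2973 yaw -3.30 deg z at screw axis 0.1603 x -0.0925
tube top 472 [ 0.6731 -0.008   0.2713]
base 1903 [[-0.0882, -0.088], [0.0872, 0.0884]]
```

```bash
python3 -m creep '[{"hand":0.0,"slide":[0,-0.0016,0.004],"turn":0},{"hand":0.0,"slide":[0,-0.0016,0.004],"turn":0},{"hand":0.0,"slide":[0,-0.0016,0.004],"turn":0},{"hand":0.0,"slide":[0,0,0],"turn":0}]' >/dev/null; python3 -c "
from h import *
rep()";for i in 1 2; do python3 -m creep '[{"hand":0.0,"slide":[0,-0.0008,0.002],"turn":0},{"hand":0.0,"slide":[0,0,0],"turn":0}]' >/dev/null; python3 -c "
from h import *
rep()"; done
```

```text
t 20.60 tcp [ 0.5376 -0.2153  0.105 ] stand [-0.0812 -0.2337] xaz -14.14 tilt [ 1.5e-03 -7.0e-04 -1.0e+00] F [-0.35 -0.61  6.97] M [-0.08 -0.18 -0.03] op 0.0003 q [ 0.51  0.85 -0.37  1.81  0.52  0.58 -0.43]
t 20.85 tcp [ 0.5379 -0.2146  0.1031] stand [-0.0811 -0.233 ] xaz -14.15 tilt [ 1.8e-03 -8.0e-04 -1.0e+00] F [ 0.53 -0.    7.25] M [-0.1  -0.2   0.04] op 0.0008 q [ 0.51  0.85 -0.37  1.81  0.52  0.57 -0.44]
t 21.10 tcp [ 0.5381 -0.2139  0.1012] stand [-0.0811 -0.2322] xaz -14.15 tilt [ 1.9e-03 -8.0e-04 -1.0e+00] F [ 0.07 -0.31  7.37] M [-0.07 -0.21  0.06] op 0.0004 q [ 0.51  0.85 -0.37  1.82  0.53  0.57 -0.44]
```

```bash
for i in 1 2 3; do python3 -m creep '[{"hand":0.0,"slide":[0,-0.0008,0.0015],"turn":0},{"hand":0.0,"slide":[0,0,0],"turn":0}]' >/dev/null; python3 -c "
from h import *
rep()"; done; python3 -c "
from ang import *
ang(13)
rep()"
```

```text
t 21.35 tcp [ 0.5383 -0.2132  0.0997] stand [-0.0811 -0.2315] xaz -14.15 tilt [ 0.0018 -0.001  -1.    ] F [ 0.16 -1.12  7.65] M [-0.09 -0.19  0.07] op 0.0006 q [ 0.51  0.86 -0.36  1.82  0.53  0.56 -0.44]
t 21.60 tcp [ 0.5384 -0.2125  0.0982] stand [-0.0811 -0.2308] xaz -14.16 tilt [ 0.0017 -0.0011 -1.    ] F [ 0.11 -0.62  6.63] M [-0.16 -0.18 -0.  ] op 0.0006 q [ 0.5   0.86 -0.36  1.82  0.53  0.56 -0.44]
t 21.85 tcp [ 0.5385 -0.2119  0.0967] stand [-0.0812 -0.2301] xaz -14.17 tilt [ 0.0016 -0.0012 -1.    ] F [ 1.05 -1.21  6.81] M [-0.19 -0.21 -0.03] op 0.0004 q [ 0.5   0.86 -0.36  1.82  0.53  0.56 -0.45]
t 272 key angle rad 0.4366 yaw -2.73 deg z at screw axis 0.1686 x -0.0871
s 80 key angle rad 0.1000 yaw -1.73 deg z at screw axis 0.1392 x -0.0917
tube top 474 [ 0.6733 -0.0075  0.2713]
base 1896 [[-0.0881, -0.0881], [0.0871, 0.0883]]
t 21.95 tcp [ 0.5386 -0.2119  0.0967] stand [-0.0811 -0.2302] xaz -14.17 tilt [ 0.0017 -0.0012 -1.    ] F [-0.78 -1.48  6.95] M [-0.19 -0.17 -0.06] op 0.0003 q [ 0.5   0.86 -0.36  1.82  0.53  0.56 -0.45]
```

```bash
for i in 1 2 3 ; do python3 -m creep '[{"hand":0.0,"slide":[0,-0.0005,0.0015],"turn":0},{"hand":0.0,"slide":[0,0,0],"turn":0}]' >/dev/null; python3 -c "
from h import *
rep()"; done
```

```text
t 22.20 tcp [ 0.5388 -0.2112  0.0952] stand [-0.0811 -0.2295] xaz -14.16 tilt [ 0.0018 -0.0011 -1.    ] F [ 0.5  -0.52  6.92] M [-0.19 -0.22  0.  ] op 0.0004 q [ 0.5   0.86 -0.36  1.82  0.53  0.55 -0.45]
t 22.45 tcp [ 0.539  -0.2107  0.0938] stand [-0.081  -0.2289] xaz -14.16 tilt [ 0.002 -0.001 -1.   ] F [0.45 0.01 7.28] M [-0.1  -0.15  0.03] op 0.0007 q [ 0.5   0.86 -0.36  1.82  0.53  0.55 -0.45]
t 22.70 tcp [ 0.5392 -0.2101  0.0923] stand [-0.081  -0.2282] xaz -14.15 tilt [ 2.2e-03 -8.0e-04 -1.0e+00] F [ 1.42 -0.39  7.71] M [-0.06 -0.2  -0.02] op 0.0005 q [ 0.5   0.87 -0.35  1.82  0.53  0.55 -0.45]
```

```bash
for i in 1 2 3 ; do python3 -m creep '[{"hand":0.0,"slide":[0,-0.0004,0.001],"turn":0},{"hand":0.0,"slide":[0,0,0],"turn":0}]' >/dev/null; python3 -c "
from h import *
rep()"; done
```

```text
t 22.95 tcp [ 0.5394 -0.2097  0.0913] stand [-0.0809 -0.2278] xaz -14.15 tilt [ 2.4e-03 -8.0e-04 -1.0e+00] F [0.5  0.33 6.35] M [-0.04 -0.23  0.05] op 0.0005 q [ 0.49  0.87 -0.35  1.82  0.53  0.55 -0.45]
t 23.20 tcp [ 0.5395 -0.2092  0.0903] stand [-0.0809 -0.2273] xaz -14.15 tilt [ 2.5e-03 -7.0e-04 -1.0e+00] F [ 0.87 -0.52  7.42] M [ 0.01 -0.24 -0.03] op 0.0007 q [ 0.49  0.87 -0.35  1.82  0.54  0.54 -0.46]
t 23.45 tcp [ 0.5397 -0.2088  0.0894] stand [-0.0809 -0.2269] xaz -14.15 tilt [ 2.5e-03 -7.0e-04 -1.0e+00] F [0.11 0.41 7.13] M [-0.   -0.22 -0.03] op 0.0004 q [ 0.49  0.87 -0.35  1.82  0.54  0.54 -0.46]
```

```bash
cat > av.py <<'E'
from h import *
from plant import *
F=[];
for i in range(4):
    s=get_state();F.append(s["contact_force"]);snapshot("top")
print("t %.2f z %.4f Fz %.2f +- %.2f"%(s["clock"],s["tool_pos"][2],np.mean(F,0)[2],np.std(F,0)[2]),np.mean(F,0).round(2),w2s(s["tool_pos"]).round(4))
E
python3 av.py; for i in 1 2 ; do python3 -m creep '[{"hand":0.0,"slide":[0,-0.0004,0.001],"turn":0},{"hand":0.0,"slide":[0,0,0],"turn":0}]' >/dev/null; python3 av.py; done
```

```text
t 23.60 z 0.0894 Fz 7.16 +- 0.25 [0.52 0.24 7.16] [-0.0808 -0.2269]
t 24.05 z 0.0884 Fz 7.33 +- 0.31 [0.79 0.06 7.33] [-0.0808 -0.2264]
t 24.50 z 0.0875 Fz 7.93 +- 0.46 [1.01 0.28 7.93] [-0.0807 -0.226 ]
```

```bash
for i in 1 2 ; do python3 -m creep '[{"hand":0.0,"slide":[0,-0.0004,0.001],"turn":0},{"hand":0.0,"slide":[0,0,0],"turn":0}]' >/dev/null; python3 av.py; done
```

```text
t 24.95 z 0.0866 Fz 8.24 +- 0.56 [ 0.54 -0.44  8.24] [-0.0806 -0.2256]
t 25.40 z 0.0857 Fz 8.85 +- 0.24 [ 0.73 -0.24  8.85] [-0.0804 -0.2251]
```

```bash
for i in 1 2 ; do python3 -m creep '[{"hand":0.0,"slide":[0,-0.0004,0.001],"turn":0},{"hand":0.0,"slide":[0,0,0],"turn":0}]' >/dev/null; python3 av.py; done; python3 -c "
from ang import *
ang(14)"
```

```text
t 25.85 z 0.0848 Fz 9.60 +- 0.28 [0.61 0.11 9.6 ] [-0.0803 -0.2247]
t 26.30 z 0.0840 Fz 10.47 +- 0.58 [ 0.92 -0.04 10.47] [-0.0802 -0.2243]
t 270 key angle rad 0.5087 yaw -2.86 deg z at screw axis 0.1686 x -0.0866
s 82 key angle rad 0.1588 yaw -0.29 deg z at screw axis 0.1381 x -0.0901
tube top 472 [ 0.6733 -0.0081  0.2713]
base 1896 [[-0.0882, -0.0881], [0.0869, 0.0884]]
```

View pics/s14c.png

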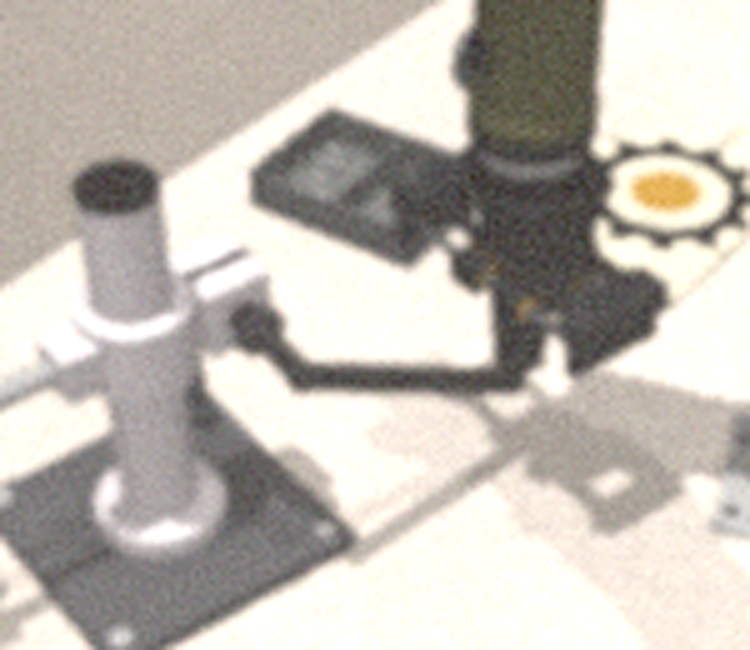

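View pics/t14c.png

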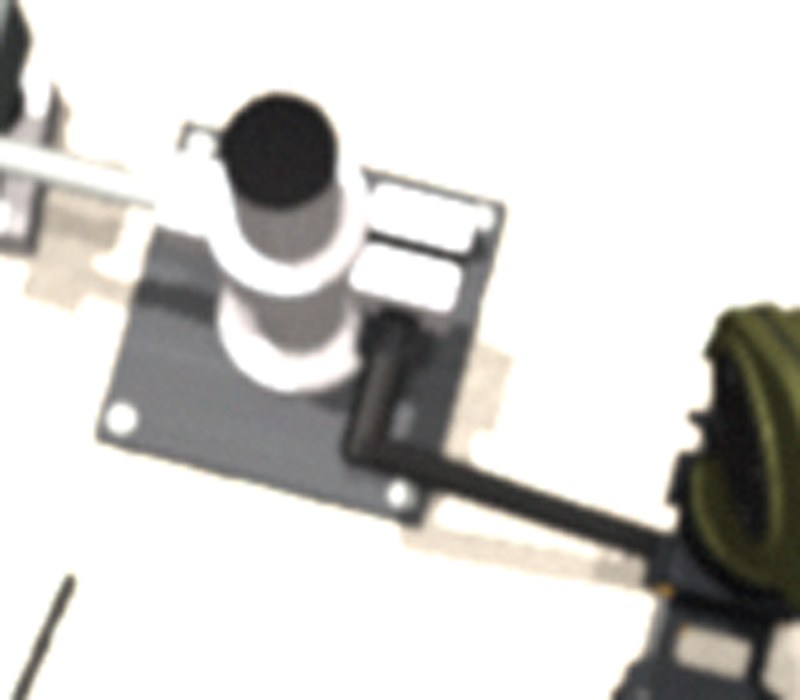

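```bash
python3 -m creep '[{"hand":0.0,"slide":[0,0,-0.004],"turn":0},{"hand":0.0,"slide":[0,0,-0.015],"turn":0},{"hand":0.0,"slide":[0,0,-0.05],"turn":0},{"hand":0.0,"slide":[0,0.03,-0.05],"turn":0},{"hand":0.0,"slide":[0,0.05,0],"turn":0}]' >/dev/null;python3 -m creep '[{"hand":0.0,"slide":[0,0.05,0],"turn":0},{"hand":0.0,"slide":[0,0.05,0],"turn":0},{"hand":0.0,"slide":[0,0,0],"turn":0}]'; python3 - <<'E'
from ang import *
rep();ang(15)
s=load('s15.pkl');t=load('t15.pkl')
for k in("key","long_tip","short_tip"):print(k,pinpoint(k,t)[:4],pinpoint(k,s)[:5])
E
```

```text
clock: 27.45
tool_pos: [0.4918, -0.3861, 0.2011]
eef_rot: [0.992, -0.127, -0.001, 0.001]
contact_force: [-0.2, 0.5, -0.6]
opening: 0.007
t 27.45 tcp [ 0.4918 -0.3861  0.2011] stand [-0.0844 -0.4105] xaz -14.64 tilt [-0.0027 -0.0024 -1.    ] F [-0.2   0.55 -0.58] M [ 0.02 -0.1  -0.06] op 0.0006 q [ 0.85  0.78 -0.48  1.6   0.44  0.88 -0.06]
t 459 key angle rad 0.4621 yaw -2.30 deg z at screw axis 0.1699 x -0.0868
s 195 key angle rad 0.4706 yaw -2.03 deg z at screw axis 0.1630 x -0.0916
tube top 474 [ 0.6731 -0.008   0.2715]
base 2012 [[-0.0888, -0.0884], [0.0885, 0.089]]
key [{'uv': [138.8, 152.0], 'conf': 0.95}, {'uv': [376.2, 287.3], 'conf': 0.84}, {'uv': [201.2, 257.6], 'conf': 0.77}, {'uv': [262.4, 147.4], 'conf': 0.58}] [{'uv': [361.8, 195.2], 'conf': 0.87}, {'uv': [147.9, 261.9], 'conf': 0.84}, {'uv': [230.1, 164.9], 'conf': 0.76}, {'uv': [272.4, 276.9], 'conf': 0.74}]
long_tip [{'uv': [332.3, 174.6], 'conf': 0.96}, {'uv': [94.4, 207.7], 'conf': 0.87}, {'uv': [327.4, 350.2], 'conf': 0.86}, {'uv': [127.8, 262.7], 'conf': 0.75}] [{'uv': [146.8, 335.1], 'conf': 0.97}, {'uv': [224.6, 341.9], 'conf': 0.96}, {'uv': [392.9, 240.0], 'conf': 0.83}, {'uv': [274.5, 161.0], 'conf': 0.59}, {'uv': [205.7, 196.1], 'conf': 0.47}]
short_tip [{'uv': [157.3, 160.7], 'conf': 0.93}, {'uv': [394.3, 300.1], 'conf': 0.85}, {'uv': [201.7, 283.3], 'conf': 0.84}, {'uv': [267.8, 124.8], 'conf': 0.65}] [{'uv': [220.5, 153.8], 'conf': 0.93}, {'uv': [294.0, 287.7], 'conf': 0.86}, {'uv': [383.1, 189.0], 'conf': 0.81}, {'uv': [172.4, 259.5], 'conf': 0.72}, {'uv': [221.6, 156.9], 'conf': 0.58}]
```

View pics/s15c.png

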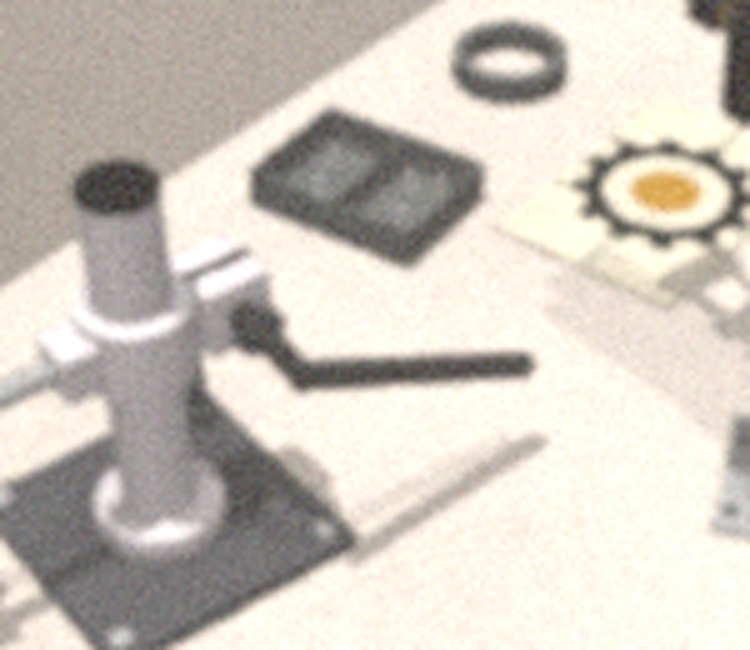

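View pics/t15c.png

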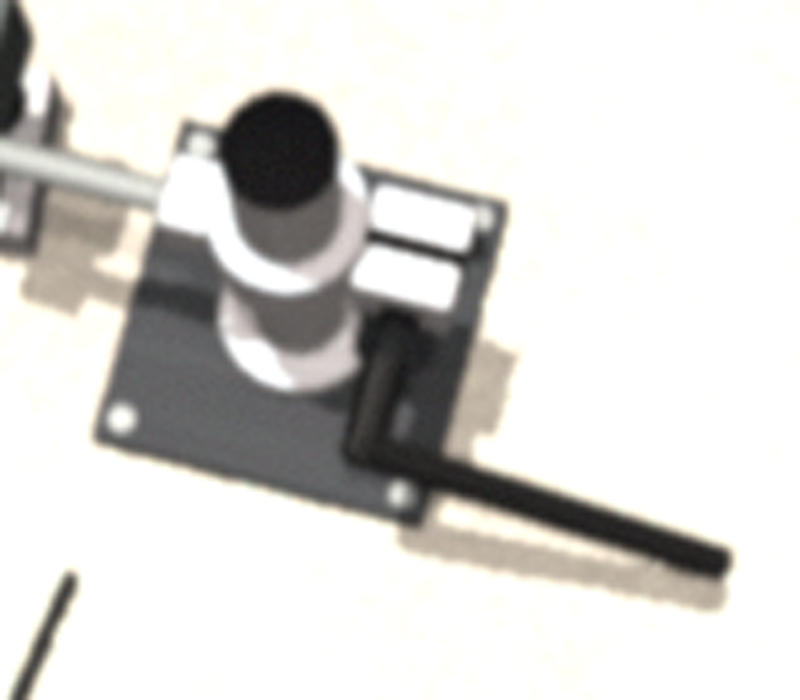

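```bash
python3 - <<'E'
from fit import *
for n in('t7.pkl','t8.pkl','t9.pkl','t10.pkl','t15.pkl'):
    p=load(n);P=depth_pts(p);d=P[...,:2]-O;x=d@ex;y=d@ey
    o=[]
    for lo in(-.115,-.105,-.095,-.085):
        m=(y>lo)&(y<lo+.01)&(x>-.12)&(x<-.066)&(P[...,2]>.12)&(P[...,2]<.185)&(p["frame"].max(-1)<110)
        o.append((m.sum(),x[m].mean().round(4),np.percentile(x[m],2).round(4)) if m.sum() else 0)
    print(n,o)
    m=(abs(y+.057)<.012)&(x>-.075)&(x<-.02)&(P[...,2]>.12)
    # head front: profile of z max width by x
    r=[(round(a,3),round(float(np.ptp(np.percentile(y[k],[3,97]))),4)) for a in np.arange(-.056,-.03,.003) for k in [(x>a)&(x<a+.003)&(abs(y+.057)<.03)&(P[...,2]>.135)&(P[...,2]<.185)] if k.sum()>3]
    print("   width",r)
E
```

```text
t7.pkl [0, (np.int64(9), np.float64(-0.0985), np.float64(-0.1048)), (np.int64(37), np.float64(-0.0979), np.float64(-0.1053)), (np.int64(39), np.float64(-0.0981), np.float64(-0.1053))]
   width [(np.float64(-0.056), 0.0126), (np.float64(-0.053), 0.0153), (np.float64(-0.05), 0.0151), (np.float64(-0.047), 0.0238), (np.float64(-0.044), 0.0286), (np.float64(-0.041), 0.0298), (np.float64(-0.038), 0.0301), (np.float64(-0.035), 0.0267), (np.float64(-0.032), 0.0268)]
t8.pkl [0, (np.int64(12), np.float64(-0.0853), np.float64(-0.0929)), (np.int64(40), np.float64(-0.0858), np.float64(-0.0931)), (np.int64(37), np.float64(-0.086), np.float64(-0.0928))]
   width [(np.float64(-0.056), 0.0132), (np.float64(-0.053), 0.0156), (np.float64(-0.05), 0.0149), (np.float64(-0.047), 0.0236), (np.float64(-0.044), 0.0287), (np.float64(-0.041), 0.0299), (np.float64(-0.038), 0.0279), (np.float64(-0.035), 0.0283), (np.float64(-0.032), 0.0302)]
t9.pkl [0, (np.int64(6), np.float64(-0.0842), np.float64(-0.0909)), (np.int64(36), np.float64(-0.086), np.float64(-0.0935)), (np.int64(38), np.float64(-0.0859), np.float64(-0
[... 621 characters left out ...]
32), (np.float64(-0.047), 0.024), (np.float64(-0.044), 0.0275), (np.float64(-0.041), 0.0307), (np.float64(-0.038), 0.0282), (np.float64(-0.035), 0.0282), (np.float64(-0.032), 0.0301)]
t15.pkl [(np.int64(35), np.float64(-0.0847), np.float64(-0.092)), (np.int64(35), np.float64(-0.0854), np.float64(-0.0922)), (np.int64(35), np.float64(-0.0855), np.float64(-0.0929)), (np.int64(37), np.float64(-0.0858), np.float64(-0.0929))]
   width [(np.float64(-0.056), 0.0167), (np.float64(-0.053), 0.0135), (np.float64(-0.05), 0.0172), (np.float64(-0.047), 0.0241), (np.float64(-0.044), 0.0274), (np.float64(-0.041), 0.0288), (np.float64(-0.038), 0.031), (np.float64(-0.035), 0.028), (np.float64(-0.032), 0.0289)]
```

```bash
python3 -c "
from plant import *
print(finish_job())"
```

```text
the job is handed in; nothing more can be done
None
```

The job is done and handed in at about 28 s: the screw is run up to its stop and the key is left in it by its short arm, with the hand clear.

I gripped the long arm, levelled the key out of its bind and drew it out. I then turned it a quarter turn and seated the short arm until it bottomed at about 6 N. After letting go, I pressed the end of the long arm down with closed fingers. I stopped when the force rose from a steady 7 N to 10.5 N, roughly 2 N m at the screw.

**Last checks:**
- **Screw turn:** the hanging key went from 0.054 to about 0.466 rad, which puts the screw at about 0.41. Both cameras agree on the final key angle.
- **Key seating:** the long arm's axis is about 39.5 mm in front of the head, unchanged since seating, so the key is fully home.
- **Stand:** the tube top and base are where they started, within about 1 mm, and upright.

**Where the readings disagreed:**
- **Loaded angle:** during the press, one camera reading and the finger geometry put the screw at about 0.42 to 0.44. I took this as soft contact, because the key read about 0.04 rad less once unloaded.
- **Side camera:** its angle reading was unusable in the last part of the press.
- **Screw head height:** the depth image put the head about 5 mm below the stated 165 mm. I went by the key's own height instead, and the fit bore that out.

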